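Set up the polishing feed for a batch of stake heads

ROBOT

A 6-joint arm with a two-finger parallel gripper is mounted at the origin on the work surface. World frame = base frame: x ahead of the robot, y to its left, z up, the work surface at z = 0. Lengths are in m, angles in rad, forces in N, time in s.
With the tool pointing down it reaches from about 0.375 to 0.9 m from the base axis. Payload 3.1 kg.
Tool frame: the origin (TCP) lies midway between the tips of the shut fingers; the grasp point (between the pads) lies 19 mm behind it; z points along the fingers, y is the line along which they close (so a half turn about z gives the same grasp; the last joint's range is limited). The gripper opens to 85 mm and grips with 20 to 120 N. Pads are 22 mm wide; open, the fingers measure 114 mm over their backs; the gripper's body (76 mm by 85 mm) begins 54 mm behind the grasp point. The pads swing forward as they close: fully open they stand 13 mm farther back than shut.
Start: joints at [1.062, 0.527, 1.433, -0, 1.181, -0.178], TCP at [0.202, 0.591, 0.231] pointing down, gripper open.
Joint ranges: [-3.08, 3.08], [-0.75, 2.2], [0.22, 2.44], [-1.43, 4.57], [0, 2.65], [-2.85, 2.85]. Speed limits (rad/s): [2.79, 2.79, 3.14, 3.14, 3.14, 3.14].

INTERFACE

Orientations are given as a unit quaternion [x, y, z, w].
In Python, from station import manip gives the robot as it stands.
- The arm moves only by the tool drive_tool, never from a script. Its argument "motion" is a list that holds one entry, the list of rows, each a list of 5 numbers: the finger opening in mm, from 0 to 85.4, then the shift along the tool's x, y, z in units of 30 mm (1.0 is 30 mm), then the turn about the tool's z in units of 8 degrees (1.0 is 8 degrees). In form: [[[fingers, x, y, z, yaw], ...]]. A call has 1 to 10 rows; each row is the pose to reach, as a shift and turn from the pose commanded when the call began, along the tool's axes at that moment; what a row does not reach only later rows make up. A row lasts 1/10 s, in which the tool goes at most 50 mm and 8.59 degrees, less where a joint would pass 70% of its speed; a pose out of reach is approached as far as the arm can. A call with a gripper value outside its range is refused whole. The fingers move at their own pace and stop on an object; "squeeze" is the grip in N (left out, the last holds). Time passes only in rows, so rows that repeat a pose let the fingers close. It gives the time, the measured TCP pose, the force, the opening and the grip force at its end, in the units of the state.
- manip.sense(): the state, without advancing time (a new reading comes with each control period).
- manip.snapshot(name): name is "scene" or "top" or "wrist"; returns the picture (384x512x3 uint8, red, green, blue); there is no depth.
- manip.camera_model(name): a dict with "fov_y" (degrees; the focal length in pixels is half the picture's height over the tangent of half this angle, whatever the lens; pixels are square), "cx", "cy" (the principal point, pixels), "origin" and "orientation" of the camera in the world. Camera axes: x right, y up, looking along -z (the intrinsics and any distortion apply to the point x, -y, -z); pixel columns grow to the right and rows downward; lengths in m; the calibration is good to about 2 mm. A picture is of the moment at which its call begins: read the wrist's pose just before it. camera_model takes no time and is no camera call; for the wrist camera it gives the pose at the moment of the call.
- manip.sign_off(): hands the job in; it is judged then, once.
The state is a dict: "t": time; "q": joint angles; "qd": joint speeds; "tau": joint torques, N m; "tcp_pos": TCP position; "tool_rot": TCP orientation; "force": force on the tool from outside, world axes, zero at the start; "ft_torque": the same for the moment, N m; "finger_gap": opening from 0.0 (shut) to 1.0 (fully open); "gripper_force": force on a finger pad.
Only numpy, scipy, OpenCV 4.12 (cv2) and the standard library are available. Lean on these libraries where they do the work, as an engineer would, in place of code of your own. Each camera call takes 0.05 s, during which the arm holds its last target. There are 200 camera calls.

TASK

Set up the bench polishing feed. First loosen the red thumbscrew on the brass stop collar, slide the collar along its bar until it covers the red band, and tighten the thumbscrew again so that the collar holds there. Then stand every steel stake head that is on the bench upright in the carriage tray and, with all of them aboard, wind the handwheel clockwise (seen from above) until the carriage has fed in by three full turns towards the polishing head: the wheel has a lot of slack, so count only the turning that really moves the carriage, 20 mm a turn, and leave the other things on the bench where they are.

Things in the scene. Friction and masses are not known exactly. Their poses are not given: they have to be found in the camera images.
- screw (a joint): turn of the red thumbscrew on the stop collar, rad: 0 = tight (as found), grows anticlockwise seen from above as it loosens, stop at 1.5. By about 0.6 the collar is free (about 2.5 N to slide it); below 0.2 it is clamped fast; tightening may settle it up to 1.5 mm along the bar. It takes 0.1 to 0.3 N m; stays where it is left. It rides on the collar
- screw_head (a point): middle of the thumbscrew's red T-bar head, turning with it: a bar 42 mm long (its own y), 12 mm thick (its own x) and 26 mm high, on an upright axis (own z) above the collar, about 118 mm above the table. Pinch it across its 12 mm. When tight it lies along the guide bar. The collar can be slid by it
- collar (a joint): slide of the stop collar along its guide bar, m, growing towards the polishing head (the feed's +y), 0 to 0.135. As found (0) it stands in the way of the carriage's yellow lug and blocks the carriage after 15 mm (it must not be forced along by the wheel)
- collar_mid (a point): centre of the brass stop collar, on the axis of the guide bar: a block 44 mm across the bar (x), 30 mm along it (y), 45 mm high, 70 mm above the table. y is the slide direction
- band: red band painted round the guide bar, 20 mm long along the bar; origin at its centre on the bar's axis, y along the bar towards the polishing head. The bar is 18 mm thick, 70 mm above the table. Collar centred here within 5 mm covers it
- carriage (a joint): travel of the carriage, m: 0 as found, growing towards the polishing head (the feed's +y), 0.020 m for each turn of the handwheel once its slack is taken up; limit 0.074
- tray (a point): centre of the carriage tray's floor, moving with it: aluminium, inside 76 mm (x) by 242 mm (y, travel direction), floor 54 mm above the table, rim 6 mm above the floor. The green polishing head, 212 mm high, begins 200 mm towards +y from here before feeding. A yellow lug on the -x side reaches to the guide bar 100 mm away; its top is 83 mm above the table
- wheel_axis (a point): point on the upright axis of the handwheel, fixed to the feed, 75 mm above the table; its y is the carriage's travel direction. Black wheel, rim radius 48 mm, rim 78 mm above the table. Clockwise from above feeds in, anticlockwise takes back. It turns 1.7 to 2.6 rad almost freely before the carriage moves, and 2.6 rad at each reversal; then it takes about 0.15 N m
- crank_mid (a point): middle of the black crank grip on the wheel's rim, 48 mm from the wheel's axis, about 109 mm above the table: an upright freely spinning sleeve, 20 mm in diameter, 42 mm high. Can be pinched from above and led round in a circle with the fingers' heading unchanged
- head1: stake head: dark steel base 44 x 44 mm square and 34 mm high, with a bright domed round top to 52 to 57 mm in all; 0.3 to 0.65 kg; origin at the centre of its underside, z up, x and y square to its sides. Absent in some starts
- head2: stake head: dark steel base 44 x 44 mm square and 34 mm high, with a bright flat round top to 52 to 57 mm in all; 0.3 to 0.65 kg; origin at the centre of its underside, z up, x and y square to its sides. Absent in some starts
- head3: stake head: dark steel base 44 x 44 mm square and 34 mm high, with a bright pointed dome round top to 52 to 57 mm in all; 0.3 to 0.65 kg; origin at the centre of its underside, z up, x and y square to its sides. Absent in some starts
- head4: stake head: dark steel base 44 x 44 mm square and 34 mm high, with a bright low cone round top to 52 to 57 mm in all; 0.3 to 0.65 kg; origin at the centre of its underside, z up, x and y square to its sides. Absent in some starts
- jar: bystander, to be left alone: small jar, 48 mm wide, 70 mm high
- hammer: bystander, to be left alone: hammer lying on the bench, 260 mm
- hammer2: bystander, to be left alone: hammer lying on the bench, 240 mm
- mallet: bystander, to be left alone: wooden mallet lying on the bench, head 90 mm
- bowl: bystander, to be left alone: steel bowl, 120 mm wide, 55 mm high
- polish: bystander, to be left alone: bottle, 60 mm wide, 140 mm high
- block: bystander, to be left alone: dark wooden block 120 x 70 x 50 mm
There are look-alikes about, which are no part of the job. What is shaped like the head1 but blue is not meant. What is shaped like the head4 but orange is not meant.

How it is judged:
On the way, in this order (a step that is already met when the one before it is completed fails the run):
1. the thumbscrew is loosened (value of joint screw above 0.6 rad), for 0.1 s.
2. the collar is slid onto the red band (y of collar_mid in the frame of band between -0.006 and 0.006 m), for 0.1 s.
3. the thumbscrew is tight again with the collar on the band (all of step 2 and value of joint screw below 0.2 rad), for 0.2 s.
4. the carriage begins to feed in with all the stake heads standing in the tray (angle between each of head1, head2, head3, head4's own z axis and vertical below 0.2 rad and x of head1 in the frame of tray between -0.03 and 0.03 m and y of head1 in the frame of tray between -0.115 and 0.115 m and z of head1 in the frame of tray between -0.004 and 0.008 m and x of head2 in the frame of tray between -0.03 and 0.03 m and y of head2 in the frame of tray between -0.115 and 0.115 m and z of head2 in the frame of tray between -0.004 and 0.008 m and x of head3 in the frame of tray between -0.03 and 0.03 m and y of head3 in the frame of tray between -0.115 and 0.115 m and z of head3 in the frame of tray between -0.004 and 0.008 m and x of head4 in the frame of tray between -0.03 and 0.03 m and y of head4 in the frame of tray between -0.115 and 0.115 m and z of head4 in the frame of tray between -0.004 and 0.008 m and value of joint carriage between 0.003 and 0.03 m), for 0.2 s.
At the end, for the whole second after the job is handed in: every stake head present stands upright (within 0.2 rad) at rest in the tray, the collar is centred on the red band within 6 mm with its thumbscrew tight (below 0.2 rad), and the carriage has fed in 60 mm within 4 mm (all of step 3 and angle between each of head1, head2, head3, head4's own z axis and vertical below 0.2 rad and x of head1 in the frame of tray between -0.03 and 0.03 m and y of head1 in the frame of tray between -0.115 and 0.115 m and z of head1 in the frame of tray between -0.004 and 0.008 m and x of head2 in the frame of tray between -0.03 and 0.03 m and y of head2 in the frame of tray between -0.115 and 0.115 m and z of head2 in the frame of tray between -0.004 and 0.008 m and x of head3 in the frame of tray between -0.03 and 0.03 m and y of head3 in the frame of tray between -0.115 and 0.115 m and z of head3 in the frame of tray between -0.004 and 0.008 m and x of head4 in the frame of tray between -0.03 and 0.03 m and y of head4 in the frame of tray between -0.115 and 0.115 m and z of head4 in the frame of tray between -0.004 and 0.008 m and value of joint carriage between 0.056 and 0.064 m and linear speed of each of head1, head2, head3, head4 below 0.02 m/s); the robot touches nothing.
It fails at once if one of the other things on the bench is moved more than 40 mm (distance of any of jar, hammer, hammer2, mallet, bowl, polish, block from where it was at the start of the episode above 0.04 m).
Of head1, head2, head3, head4 only 2 to 4 are there at a start; the rules pass over those that are not, and their reading is None.
At some moment in a run one of head1, head2, head3, head4 may be knocked a few centimetres aside while the robot is not near it.
It also fails if it takes over 210 s, if anything falls off the work surface, if the arm or the gripper's body presses on something with over 40 N, if the wrist force passes 120 N, or if a joint passes its speed limit or range.

## Working session

There is one attempt and no reset: what is moved stays moved. The work goes in short steps, Python scripts to look and compute and a tool call to move; the robot and the scene stay as the last step left them, time stands still between calls to the robot, and variables do not carry over. Pictures are saved under pics/ and viewed, at most 14 in all, crops included, and the job is handed in when it is done.

Besides the shell and the picture viewer there is one more tool, called after ">>>" in YAML: its name, and indented under it one key for each argument. drive_tool: Moves the arm, as the interface text tells. Its arguments: {"type":"object","properties":{"motion":{"type":"array","items":{"type":"array","items":{"type":"array","items":{"type":"number"}}}},"squeeze":{"type":"number"}},"required":["motion"]}

```bash
mkdir -p pics; ls; cat > h.py <<'E'
import numpy as np, cv2
from scipy.spatial.transform import Rotation as R
from station import manip
def snap(name,fn=None):
    m=manip.camera_model(name); im=manip.snapshot(name)
    if fn: cv2.imwrite('pics/'+fn+'.png',im[:,:,::-1])
    return im,m
E
python3 - <<'E'
from h import *
print(manip.sense())
for n in ['scene','top','wrist']:
    im,m=snap(n,n+'0'); print(n,m)
a=[cv2.imread(f'pics/{n}0.png') for n in ['scene','top']]
E
```

```text
pics
{'t': 0.0, 'q': array([ 1.06253544e+00,  5.28459280e-01,  1.43390443e+00, -1.59276186e-05,
        1.18140516e+00, -1.78505022e-01]), 'qd': array([-4.13336220e-04,  4.86564121e-04,  5.34329400e-05,  1.31471971e-05,
        1.72927987e-04,  8.85194964e-04]), 'tau': array([ 4.78366237e-04, -4.42340362e+01, -1.78025401e+01, -7.30065062e-05,
        8.35548359e-03,  1.37050350e-05]), 'tcp_pos': array([0.20200612, 0.59069444, 0.23033718]), 'tool_rot': array([ 1.64128831e-01,  9.86438312e-01, -1.02706095e-03, -3.59402369e-04]), 'force': array([ 0.2140718 , -0.23806664, -0.3559817 ]), 'ft_torque': array([-0.03627753,  0.01348205, -0.02649419]), 'gripper_force': 0.0, 'finger_gap': 0.9963238375500747}
scene {'fov_y': 55.60798486573945, 'cx': 255.2930356281208, 'cy': 190.50037406413213, 'origin': array([1.2213281 , 0.54683106, 0.82931825]), 'orientation': array([0.20262422, 0.38632741, 0.79647478, 0.41871527])}
top {'fov_y': 47.97615834408256, 'cx': 251.90208505295612, 'cy': 192.40172724616326, 'origin': array([0.14020182, 0.03404902, 1.62185307]), 'orientation': array([-0.07664642,  0.08001591,  0.70858478, -0.69687186])}
wrist {'fov_y': 68.88463669935852, 'cx': 254.29149104058348, 'cy': 188.93569561516094, 'origin': array([0.13394933, 0.61494845, 0.37422116]), 'orientation': array([-0.11564439, -0.08115722,  0.57602153,  0.80513296])}
```

View pics/scene0.png

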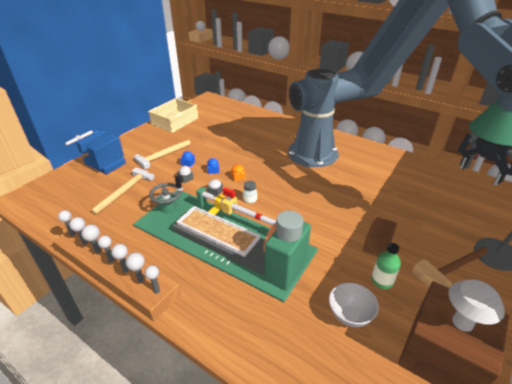

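View pics/top0.png

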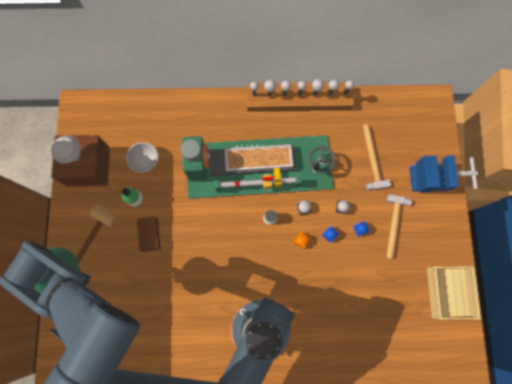

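The scene view shows the green feed with its polishing head at (290,235), wheel at (163,195), collar at (225,203), two steel heads near (185,173) and (215,186), and the jar at (250,190). The top view has heads at about (304,207) and (343,207), the jar at (270,217), the collar at (277,178) and the wheel at (322,160). Blue and orange look-alikes are below them.

```bash
python3 - <<'E'
from h import *
t=cv2.imread('pics/top0.png')[125:255,175:415]; s=cv2.imread('pics/scene0.png')[135:300,130:330]
cv2.imwrite('pics/topc.png',cv2.resize(t,None,fx=3.33,fy=3.33,interpolation=cv2.INTER_CUBIC))
cv2.imwrite('pics/scenec.png',cv2.resize(s,None,fx=3.6,fy=3.6,interpolation=cv2.INTER_CUBIC))
E
```

```text
(no output)
```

View pics/topc.png

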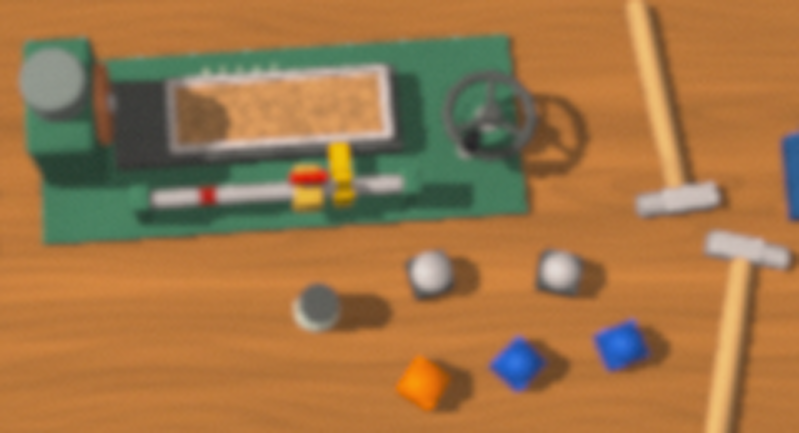

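View pics/scenec.png

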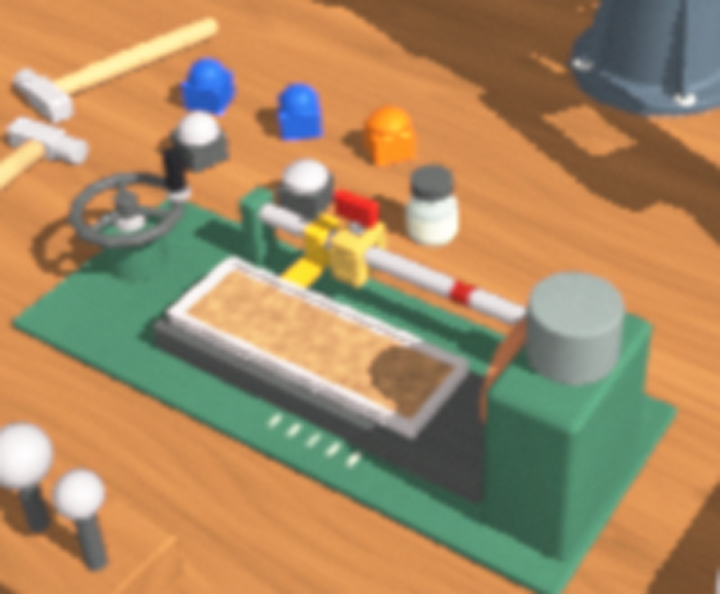

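The enlarged crops confirm only two steel heads, with bright tops at full-image top (304.7,206) and (343,205.5), plus red screw (268,178.5), band (237.5,183.6), hub (322,160) and grip (316,165.5). Next I'll triangulate coarse positions.

```bash
cat >> h.py <<'E'
def ray(m,px):
    f=192/np.tan(np.radians(m['fov_y']/2)); u,v=px
    d=R.from_quat(m['orientation']).apply([(u-m['cx'])/f,-(v-m['cy'])/f,-1]); return np.array(m['origin']),d/np.linalg.norm(d)
def onz(m,px,z):
    o,d=ray(m,px); return o+d*(z-o[2])/d[2]
def tri(obs):
    A=np.zeros((3,3));b=np.zeros(3);L=[ray(m,p) for m,p in obs]
    for o,d in L: P=np.eye(3)-np.outer(d,d);A+=P;b+=P@o
    x=np.linalg.solve(A,b); return x,max(np.linalg.norm((np.eye(3)-np.outer(d,d))@(x-o)) for o,d in L)
def proj(m,p):
    c=R.from_quat(m['orientation']).inv().apply(np.array(p)-m['origin']);f=192/np.tan(np.radians(m['fov_y']/2))
    return np.array([m['cx']+f*c[0]/-c[2],m['cy']-f*c[1]/-c[2]])
E
python3 - <<'E'
from h import *
np.set_printoptions(precision=4,suppress=True)
T=manip.camera_model('top');S=manip.camera_model('scene')
for n,a,b in [('screw',(267.8,178.5),(228.9,192.8)),('band',(237.5,183.6),(258,216.4)),('headA',(304.7,206.1),(215,183.6)),('headB',(343.2,205.5),(185,171.1)),('hub',(322.1,159.8),(164.7,192.8)),('grip',(316.4,165.5),(178.6,182.2))]:
    print(n,*tri([(T,a),(S,b)]))
for n,p,z in [('b1',(220.6,184.8),.079),('b2',(296,180),.079),('t1',(225.2,150),.06),('t2',(291.5,145),.06),('t3',(293.3,166.7),.06),('t4',(226.7,171),.06),('hA',(304.7,206.1),.045),('hB',(343.2,205.5),.045),('jar',(270,217),.06)]: print(n,onz(T,p,z))
s=manip.sense();W=manip.camera_model('wrist')
Rt=R.from_quat(s['tool_rot']);print('tool axes',Rt.as_matrix());print('cam in tool',Rt.inv().apply(W['origin']-s['tcp_pos']),(Rt.inv()*R.from_quat(W['orientation'])).as_matrix())
E
```

```text
screw [ 0.5305 -0.0329  0.1122] 0.0017704064504483641
band [0.5259 0.0769 0.0646] 0.0003987875631774788
headA [ 0.4413 -0.1714  0.0336] 0.002658776036059819
headB [ 0.4421 -0.3172  0.0309] 0.0018661867925825555
hub [ 0.6112 -0.2417  0.0705] 0.00022821304060219398
grip [ 0.5762 -0.2101  0.1075] 0.0038862711987803908
b1 [0.519  0.1383 0.079 ]
b2 [ 0.5327 -0.1399  0.079 ]
t1 [0.6593 0.122  0.06  ]
t2 [ 0.6752 -0.1303  0.06  ]
t3 [ 0.5893 -0.1339  0.06  ]
t4 [0.5765 0.1167 0.06  ]
hA [ 0.4406 -0.1721  0.045 ]
hB [ 0.4405 -0.3156  0.045 ]
jar [ 0.3992 -0.0412  0.06  ]
tool axes [[-0.9461  0.3239 -0.0009]
 [ 0.3239  0.9461 -0.0015]
 [ 0.0003 -0.0017 -1.    ]]
cam in tool [ 0.0723  0.0006 -0.1438] [[ 0.0007  0.96    0.2801]
 [ 1.     -0.0008  0.0004]
 [ 0.0006  0.2801 -0.96  ]]
```

```bash
cat >> h.py <<'E'
def go(p,ya=None):
    "row numbers x,y,z,yaw for TCP target p and tool-y heading ya (deg)"
    s=manip.sense();Rt=R.from_quat(s['tool_rot']);d=Rt.inv().apply(np.array(p)-s['tcp_pos'])/0.03
    y=Rt.as_matrix()[:,1];c=np.degrees(np.arctan2(y[1],y[0]))
    w=0 if ya is None else -((ya-c+90)%180-90)/8
    print('go',np.round(d,2),round(w,2),'heading',round(c,1),'t',s['t'])
E
python3 - <<'E'
from h import *
go([.56,0,.26],2.8)
E
```

```text
go [-17.67 -14.77  -0.96] 8.54 heading 71.1 t 0.15
```

>>> drive_tool:
  motion:
    - [[85,-2,-1.6,-0.5,1],[85,-3.5,-2.9,-0.96,2],[85,-4.8,-4,-0.96,3],[85,-6,-5,-0.96,3.8],[85,-7.2,-6,-0.96,4.6],[85,-8.4,-7,-0.96,5.4],[85,-9.6,-8,-0.96,6.2],[85,-10.8,-9,-0.96,7],[85,-10.8,-9,-0.96,7],[85,-10.8,-9,-0.96,7]]
  squeeze: 40

```text
t: 1.15
tcp_pos: [0.4233, 0.2284, 0.2601]
tool_rot: [0.61, 0.792, -0.0, 0.0]
force: [0.2, 0.1, 0.4]
finger_gap: 0.992
gripper_force: 0.0
```

```bash
python3 - <<'E'
from h import *
go([.56,0,.26],2.8)
E
```

```text
go [-8.53  2.46  0.01] 1.5 heading 14.8 t 1.15
```

>>> drive_tool:
  motion:
    - [[85,-1.4,0.4,0,0.4],[85,-2.8,0.8,0,0.8],[85,-4.2,1.2,0,1.2],[85,-5.6,1.6,0,1.5],[85,-7,2,0,1.5],[85,-8.5,2.46,0,1.5],[85,-8.5,2.46,0,1.5],[85,-8.5,2.46,0,1.5]]

```text
t: 1.95
tcp_pos: [0.559, 0.0043, 0.2595]
tool_rot: [0.688, 0.726, -0.0, -0.001]
force: [-0.7, -0.3, 0.8]
finger_gap: 0.997
gripper_force: 0.0
```

```bash
python3 - <<'E'
from h import *
s=manip.sense();print(s['tcp_pos'],s['force'])
im,m=snap('wrist','w1')
np.save('w1.npy',m,allow_pickle=True)
for n,p in [('screw',(.5305,-.0329,.118)),('band',(.5259,.0769,.07)),('hub',(.6112,-.2417,.0705))]: print(n,proj(m,p))
go([.56,-.06,.26],2.8)
E
```

```text
[0.55899812 0.00425999 0.25951113] [-0.66964661 -0.25444754  0.79243928]
screw [227.30143234 210.53684939]
band [229.83861931 105.27597657]
hub [281.77149013 335.73385321]
go [-2.17 -0.06 -0.02] 0.04 heading 3.1 t 2.0
```

View pics/w1.png

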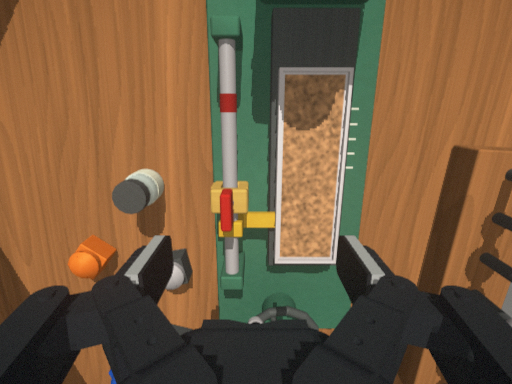

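The wrist view shows the screw at (227,210), the band at (229,102), the collar at (229,197), the lug at (260,220), and the tray from (280,70) to (337,262). These all match the coarse fix. I'll take a second wrist view further back.

>>> drive_tool:
  motion:
    - [[85,-1.3,-0.4,0,0],[85,-2.6,-0.8,0,0],[85,-3.9,-1.2,0,0],[85,-4.4,-1.4,0,0],[85,-4.4,-1.4,0,0],[85,-4.4,-1.4,0,0]]

```text
t: 2.6
tcp_pos: [0.5239, -0.1282, 0.2601]
tool_rot: [0.687, 0.726, 0.0, -0.001]
force: [0.8, 0.6, 0.2]
finger_gap: 1.0
gripper_force: 0.0
```

```bash
cat >> h.py <<'E'
def red(im):
    h=cv2.cvtColor(im,cv2.COLOR_RGB2HSV);k=(((h[...,0]<6)|(h[...,0]>174))&(h[...,1]>150)&(h[...,2]>90)).astype('uint8')
    n,l,st,c=cv2.connectedComponentsWithStats(k); return [(c[i],st[i],(l==i)) for i in range(1,n) if st[i,4]>40]
E
python3 - <<'E'
from h import *
np.set_printoptions(precision=4,suppress=True)
s=manip.sense();print(s['tcp_pos'],s['force'])
im,m=snap('wrist','w2'); np.save('w2.npy',m,allow_pickle=True)
m1=np.load('w1.npy',allow_pickle=True).item(); im1=cv2.imread('pics/w1.png')[:,:,::-1]
for a in (im1,im): print([(c,st) for c,st,_ in red(a)])
E
```

```text
[ 0.5239 -0.1282  0.2601] [0.8064 0.6486 0.1873]
[(array([227.7279, 102.4626]), array([220,  94,  17,  18, 294], dtype=int32)), (array([225.9486, 209.5931]), array([220, 189,  13,  42, 467], dtype=int32))]
[(array([267.0306,  79.4346]), array([261,  56,  13,  48, 589], dtype=int32))]
```

View pics/w2.png

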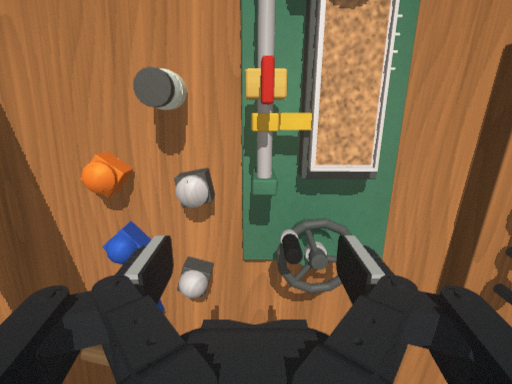

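The second view shows the screw at (267,79), heads at (193,188) and (195,280), the wheel hub at (317,259), the grip at (290,246), and the lug at (282,121).

```bash
python3 - <<'E'
from h import *
np.set_printoptions(precision=4,suppress=True)
m1=np.load('w1.npy',allow_pickle=True).item();m2=np.load('w2.npy',allow_pickle=True).item()
im1=cv2.imread('pics/w1.png')[:,:,::-1];im2=cv2.imread('pics/w2.png')[:,:,::-1]
print('screw tri',tri([(m1,(225.95,209.6)),(m2,(267.0,79.4))]))
print('-y end',onz(m1,(226.5,230.5),.131),'+y end',onz(m2,(268,56.3),.131))
for z in(.128,.131): print('edges x',onz(m2,(261,80),z)[0],onz(m2,(274,80),z)[0])
b=red(im1)[0]; print('band',onz(m1,b[0],.079),onz(m1,(228,94),.079),onz(m1,(228,112),.079))
def k(im,lo,hi):
    h=cv2.cvtColor(im,cv2.COLOR_RGB2HSV); return cv2.inRange(h,lo,hi)
# bright round tops (low sat, bright) in w2
def blobs(mask,amin):
    n,l,st,c=cv2.connectedComponentsWithStats(cv2.morphologyEx(mask,cv2.MORPH_OPEN,np.ones((3,3)))); return [(c[i],st[i]) for i in range(1,n) if st[i,4]>amin]
w=k(im2,(0,0,135),(180,60,255))
for c,s in blobs(w,150): print('bright',c,s,onz(m2,c,.045))
dk=k(im2,(0,0,20),(180,110,105)); 
n,l,st,c=cv2.connectedComponentsWithStats(dk)
# grey tops of brass collar
br=k(im1,(18,90,120),(30,255,255));print('brass1',[(c,s) for c,s in blobs(br,100)])
br=k(im2,(18,90,120),(30,255,255));print('brass2',[(c,s) for c,s in blobs(br,100)])
# tray corners
for m,p in [(m1,(279,68)),(m1,(353,68)),(m1,(338,264)),(m1,(274,264)),(m2,(310,170)),(m2,(378,171))]: print('tray',onz(m,p,.06))
print('tray h',tri([(m1,(338,264)),(m2,(378,171))]),tri([(m1,(274,264)),(m2,(310,170))]))
print('hub',onz(m2,(317,259),.08),'grip top',onz(m2,(289,236),.13))
# bar axis ends
print('bar',onz(m1,(227,42),.079),onz(m1,(232.5,270),.079),onz(m2,(264.5,175),.079))
E
```

```text
screw tri (array([ 0.5294, -0.0304,  0.122 ]), np.float64(6.760904755164036e-05))
-y end [ 0.5314 -0.0505  0.131 ] +y end [ 0.5287 -0.012   0.131 ]
edges x 0.5237870131130803 0.5357555354941888
edges x 0.5237385133645334 0.5355769340574451
band [0.5243 0.0797 0.079 ] [0.5243 0.0886 0.079 ] [0.5248 0.0696 0.079 ]
bright [265.922   27.5462] [259   0  15  59 833] [0.5272 0.0319 0.045 ]
bright [348.8789  97.6759] [ 310    0   93  172 2197] [ 0.6334 -0.0386  0.045 ]
bright [175.8524  81.3333] [164  69  21  27 210] [ 0.4231 -0.0316  0.045 ]
bright [264.7077 160.0593] [258 135  14  44 455] [ 0.536  -0.1211  0.045 ]
bright [191.4842 189.6966] [176 175  32  29 758] [ 0.4409 -0.1666  0.045 ]
bright [142.85  257.925] [126 236  37  44 480] [ 0.3703 -0.2731  0.045 ]
bright [365.4641 257.4557] [347 236  37  43 474] [ 0.69   -0.2542  0.045 ]
bright [192.2267 282.8443] [179 270  28  27 591] [ 0.441  -0.3106  0.045 ]
brass1 [(array([215.4853, 195.9967]), array([210, 181,  13,  32, 307], dtype=int32)), (array([250.3158, 209.0337]), array([233, 181,  42,  47, 950], dtype=int32)), (array([233.7049, 229.9016]), array([219, 220,  24,  17, 244], dtype=int32))]
brass2 [(array([252.5729,  82.5307]), array([245,  68,  16,  30, 473], dtype=int32)), (array([280.3531,  82.7116]), array([274,  68,  14,  30, 371], dtype=int32)), (array([281.3503, 121.1751]), array([ 252,  112,   61,   20, 1062], dtype=int32))]
tray [0.5795 0.1204 0.06  ]
tray [0.6633 0.1249 0.06  ]
tray [ 0.6808 -0.1256  0.06  ]
tray [ 0.5923 -0.1305  0.06  ]
tray [ 0.5929 -0.1278  0.06  ]
tray [ 0.6782 -0.1243  0.06  ]
tray h (array([ 0.6792, -0.1244,  0.061 ]), np.float64(0.001246987490208492)) (array([ 0.5915, -0.1264,  0.0667]), np.float64(7.05971659570693e-05))
hub [ 0.6109 -0.2407  0.08  ] grip top [ 0.5635 -0.1864  0.13  ]
bar [0.5219 0.1402 0.079 ] [ 0.5363 -0.131   0.079 ] [ 0.5354 -0.1329  0.079 ]
```

```bash
python3 - <<'E'
from h import *
m2=np.load('w2.npy',allow_pickle=True).item()
print('collar y',onz(m2,(267,68),.0925)[1],onz(m2,(267,98),.0925)[1])
go([.530,-.031,.16],2.9);go([.530,-.031,.101],2.9)
E
```

```text
collar y -0.016783094564191435 -0.04609609526232837
go [3.21 0.38 3.34] 0.04 heading 3.2 t 2.65
go [3.21 0.38 5.31] 0.04 heading 3.2 t 2.65
```

>>> drive_tool:
  motion:
    - [[45,1.4,0.15,1,0],[45,2.8,0.3,2,0.04],[45,3.2,0.38,3,0.04],[45,3.2,0.38,3.4,0.04],[45,3.2,0.38,4,0.04],[45,3.2,0.38,4.7,0.04],[45,3.2,0.38,5.3,0.04],[45,3.2,0.38,5.3,0.04],[45,3.2,0.38,5.3,0.04]]

```text
t: 3.55
tcp_pos: [0.5311, -0.0337, 0.1016]
tool_rot: [0.69, 0.724, 0.0, 0.0]
force: [0.6, -0.0, 0.5]
finger_gap: 0.525
gripper_force: 0.0
```

```bash
python3 - <<'E'
from h import *
s=manip.sense();print(s['tcp_pos'],s['force'])
im,m=snap('wrist','w3');print([(c,st) for c,st,_ in red(im)])
for dx in(-.006,.006): print(proj(m,(.530+dx,-.031,.131)))
go([.530,-.031,.101],2.9)
E
```

```text
[ 0.53108206 -0.03365295  0.1015892 ] [ 0.57705618 -0.00325911  0.53047694]
[(array([253.25035562,  25.45376956]), array([ 236,    4,   35,   45, 1406], dtype=int32)), (array([253.39757956, 254.03406544]), array([ 241,  207,   25,   95, 2231], dtype=int32))]
[240.92577818 263.26355598]
[266.88129898 264.41144594]
go [ 0.1  -0.04  0.04] -0.01 heading 2.8 t 3.6
```

View pics/w3.png

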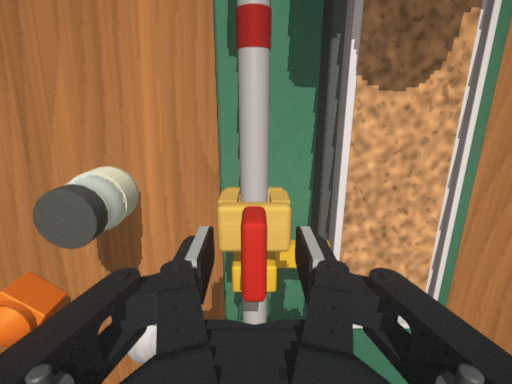

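The picture shows the red T-bar at (254,254) centred between the pads, with the collar below it. I'll close and loosen.

>>> drive_tool:
  motion:
    - [[30,0.1,-0.03,0.04,0],[5,0.1,-0.03,0.04,0],[5,0.1,-0.03,0.04,0],[5,0.1,-0.03,0.04,0],[5,0.1,-0.03,0.04,0],[5,0.1,-0.03,0.04,0],[5,0.1,-0.03,0.04,0]]
  squeeze: 50

```text
t: 4.3
tcp_pos: [0.5304, -0.0306, 0.1009]
tool_rot: [0.69, 0.724, 0.001, 0.001]
force: [0.8, 3.6, 6.7]
finger_gap: 0.134
gripper_force: 51.8
```

>>> drive_tool:
  motion:
    - [[5,0,0,0,-0.7],[5,0,0,0,-1.4],[5,0,0,0,-2.1],[5,0,0,0,-2.8],[5,0,0,0,-3.5],[5,0,0,0,-4.2],[5,0,0,0,-4.9],[5,0,0,0,-5.6],[5,0,0,0,-6.3],[5,0,0,0,-6.6]]

```text
t: 5.3
tcp_pos: [0.5291, -0.0313, 0.1008]
tool_rot: [0.295, 0.956, -0.001, -0.0]
force: [-2.9, -1.3, 7.4]
finger_gap: 0.132
gripper_force: 52.1
```

```bash
python3 - <<'E'
from h import *
s=manip.sense();print(s['tcp_pos'],s['force'],s['ft_torque'])
im,m=snap('wrist','w4')
go([.5247,.0791,.101],None)
E
```

```text
[ 0.52913153 -0.03127147  0.10083753] [-2.86506303 -1.30496004  7.44186296] [-0.28996678  0.39007947 -0.18984501]
go [ 2.19  2.96 -0.01] 0 heading 55.8 t 5.35
```

View pics/w4.png

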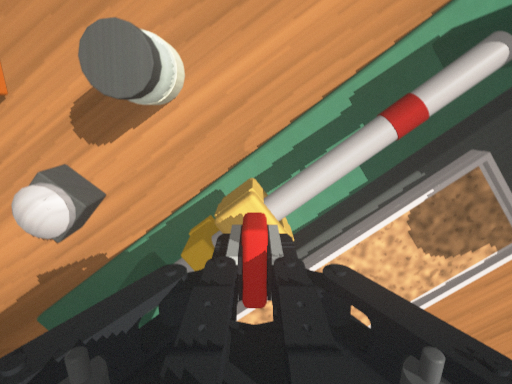

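The screw has turned with the jaws by about 53°, and the collar is still in place. Now the slide.

>>> drive_tool:
  motion:
    - [[5,0.28,0.37,0,0],[5,0.56,0.74,0,0],[5,0.84,1.11,0,0],[5,1.11,1.47,0,0],[5,1.39,1.84,0,0],[5,1.67,2.21,0,0],[5,1.95,2.58,0,0],[5,2.22,2.94,0,0],[5,2.22,2.94,0,0],[5,2.22,2.94,0,0]]

```text
t: 6.35
tcp_pos: [0.5234, 0.0806, 0.1008]
tool_rot: [0.295, 0.955, -0.0, -0.001]
force: [-2.7, 1.8, 9.6]
finger_gap: 0.129
gripper_force: 52.8
```

```bash
python3 - <<'E'
from h import *
s=manip.sense();print(s['tcp_pos'],s['force'],s['ft_torque'])
im,m=snap('wrist','w5')
go([.5247,.0791,.101],None)
print([(c,st) for c,st,_ in red(im)])
E
```

```text
[0.52341114 0.08064633 0.10084353] [-2.6571808   1.84248833  9.60177963] [0.263398   0.40874968 0.04066249]
go [-0.06 -0.01 -0.  ] 0 heading 55.6 t 6.4
[(array([254.43780434, 259.6998672 ]), array([ 242,  213,   26,   95, 2259], dtype=int32))]
```

View pics/w5.png

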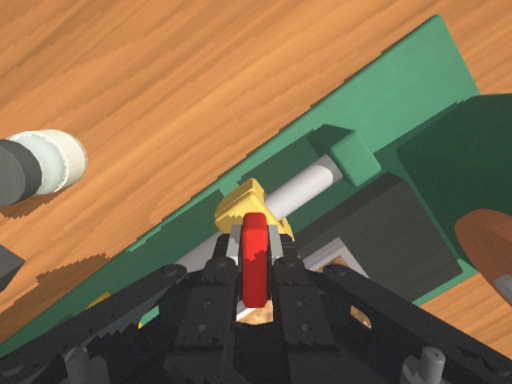

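The band is fully covered and the collar sits at the target. I'll make a tiny correction, then tighten.

>>> drive_tool:
  motion:
    - [[5,-0.03,-0.04,0,0],[5,-0.03,-0.04,0,0.8],[5,-0.03,-0.04,0,1.6],[5,-0.03,-0.04,0,2.4],[5,-0.03,-0.04,0,3.2],[5,-0.03,-0.04,0,4],[5,-0.03,-0.04,0,4.8],[5,-0.03,-0.04,0,5.6],[5,-0.03,-0.04,0,6.3],[5,-0.03,-0.04,0,6.8]]

```text
t: 7.4
tcp_pos: [0.5249, 0.0788, 0.1009]
tool_rot: [0.701, 0.714, 0.001, 0.0]
force: [-0.2, 4.9, 7.2]
finger_gap: 0.131
gripper_force: 54.1
```

>>> drive_tool:
  motion:
    - [[5,0,0,0,0.1],[5,0,0,0,0.1],[30,0,0,0,0],[45,0,0,0,0],[45,0,0,0,0],[45,0,0,-0.8,0],[45,0,0,-1.6,0],[45,0,0,-2.4,0],[45,-1,0,-3.2,0],[45,-2,0,-4,0]]

```text
t: 8.4
tcp_pos: [0.5252, 0.018, 0.2205]
tool_rot: [0.699, 0.715, -0.0, -0.0]
force: [0.6, -0.2, 0.4]
finger_gap: 0.529
gripper_force: 0.0
```

```bash
python3 - <<'E'
from h import *
np.set_printoptions(precision=4,suppress=True)
s=manip.sense();print(s['tcp_pos'],s['force'],s['ft_torque'])
im,m=snap('wrist','w6'); np.save('w6.npy',m,allow_pickle=True)
for c,st,k in red(im):
    r=cv2.minAreaRect(np.argwhere(k)[:,::-1].astype('float32')); print(c,st,r,onz(m,c,.125)); b=cv2.boxPoints(r); print([onz(m,p,.131)[:2] for p in b])
E
```

```text
[0.5252 0.018  0.2205] [ 0.628  -0.198   0.3632] [-0.0132 -0.0171  0.0225]
[255.5721 125.1927] [249 101  15  49 659] ((256.0, 125.0), (48.0, 14.0), 90.0) [0.524  0.0756 0.125 ]
[array([0.5183, 0.0946]), array([0.5294, 0.0948]), array([0.5306, 0.0567]), array([0.519 , 0.0564])]
```

View pics/w6.png

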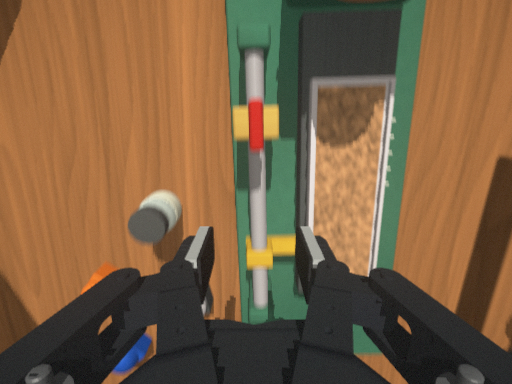

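The screw now lies along the bar and tight at (256,125). The collar covers the band at (256,122), so no red band is visible. I'll check the collar's centre numerically.

```bash
python3 - <<'E'
from h import *
np.set_printoptions(precision=4,suppress=True)
m=np.load('w6.npy',allow_pickle=True).item();im=cv2.imread('pics/w6.png')
h=cv2.cvtColor(im,cv2.COLOR_BGR2HSV);k=cv2.inRange(h,(18,90,120),(30,255,255))
for c in (240,272): 
    r=np.where(k[60:200,c])[0]+60;print(c,r.min(),r.max(),onz(m,(c,r.min()-.5),.0925)[:2],onz(m,(c,r.max()+.5),.0925)[:2])
# earlier view: bar end & band relative with same method: bar far end
for n,mm,p in [('w6 barend',m,(254,50)),('w1 barend',np.load('w1.npy',allow_pickle=True).item(),(227,42))]: print(n,onz(mm,p,.079))
i1=cv2.imread('pics/w1.png')
for I,c in((i1,227),(im,254)): print(I[30:60,c].tolist()[::2])
go([.4409,-.168,.2],None)
E
```

```text
240 105 139 [0.5092 0.092 ] [0.5095 0.0598]
272 105 139 [0.539  0.0927] [0.5403 0.0605]
w6 barend [0.5211 0.1408 0.079 ]
w1 barend [0.5219 0.1402 0.079 ]
[[88, 119, 71], [94, 121, 75], [77, 101, 61], [49, 65, 45], [71, 78, 72], [104, 109, 110], [105, 108, 113], [154, 158, 163], [173, 179, 185], [176, 182, 188], [176, 181, 187], [174, 180, 187], [177, 180, 186], [176, 183, 188], [174, 182, 188]]
[[105, 137, 84], [100, 133, 80], [100, 133, 81], [97, 129, 78], [96, 126, 76], [93, 124, 74], [94, 123, 76], [83, 109, 67], [74, 97, 64], [83, 92, 80], [97, 103, 101], [111, 115, 118], [146, 152, 158], [168, 172, 179], [187, 193, 201]]
go [-5.97 -3.05  0.82] 0 heading 1.1 t 8.45
```

```bash
python3 - <<'E'
from h import *
m=np.load('w1.npy',allow_pickle=True).item()
print(onz(m,(215,212.5),.0925)+[0,.015,0], onz(m,(228,93.5),.079),onz(m,(228,112),.079))
im=cv2.imread('pics/w1.png')
print(im[88:118,228].tolist())
T=manip.camera_model('top');t0=cv2.imread('pics/top0.png')[:,:,::-1];t1,_=snap('top','top1')
for a in(t0,t1): print([(c,s[4]) for c,s,_ in red(a)])
E
```

```text
[ 0.5138335  -0.03092952  0.0925    ] [0.52429798 0.08915964 0.079     ] [0.52483572 0.0695725  0.079     ]
[[174, 180, 187], [173, 180, 187], [174, 179, 185], [175, 182, 188], [170, 177, 186], [117, 123, 172], [42, 49, 161], [38, 49, 163], [36, 42, 161], [44, 51, 164], [42, 47, 162], [42, 47, 162], [42, 49, 164], [40, 47, 162], [39, 43, 163], [38, 45, 162], [40, 47, 163], [43, 49, 164], [39, 48, 163], [35, 44, 159], [41, 46, 163], [40, 46, 164], [38, 46, 165], [46, 53, 166], [131, 136, 177], [170, 176, 187], [173, 180, 187], [175, 182, 190], [174, 180, 188], [175, 180, 187]]
[]
[]
```

>>> drive_tool:
  motion:
    - [[65,-1.5,-0.4,-0.5,0],[65,-3,-0.8,-1,0],[65,-4.5,-1.2,-1,0],[65,-6,-1.6,-1,0],[65,-7.5,-2,-1,0],[65,-9,-2.5,-1,0],[65,-10.5,-3,-1,0],[65,-10.5,-3,-1,0],[65,-10.5,-3,-1,0]]

```text
t: 9.4
tcp_pos: [0.4414, -0.2986, 0.2488]
tool_rot: [0.701, 0.713, 0.0, -0.001]
force: [0.4, -0.1, 0.3]
finger_gap: 0.76
gripper_force: 0.0
```

```bash
cat >> h.py <<'E'
def heads(im,m,zt=.034):
    "dark grey bases + bright tops: contour blobs; fits top square as minAreaRect of base+top hull"
    h=cv2.cvtColor(im,cv2.COLOR_RGB2HSV)
    k=cv2.inRange(h,(0,0,130),(180,45,255)); k=cv2.morphologyEx(k,cv2.MORPH_OPEN,np.ones((5,5)))
    n,l,st,c=cv2.connectedComponentsWithStats(k); out=[]
    for i in range(1,n):
        if st[i,4]>300: out.append((c[i],st[i]))
    return out
E
python3 - <<'E'
from h import *
np.set_printoptions(precision=4,suppress=True)
s=manip.sense();print(s['tcp_pos'],s['force'])
im,m=snap('wrist','w7'); np.save('w7.npy',m,allow_pickle=True)
for c,st in heads(im,m): print(c,st,onz(m,c,.05))
E
```

```text
[ 0.4414 -0.2986  0.2488] [ 0.3941 -0.1297  0.3199]
[443.5009   7.3327] [404   0  83  13 571] [ 0.6396 -0.1199  0.05  ]
[256.5098  54.308 ] [ 238   36   38   38 1169] [ 0.4403 -0.1694  0.05  ]
[254.1011 177.2794] [239 162  32  31 791] [ 0.4401 -0.3109  0.05  ]
[171.6134 249.8425] [159 230  27  40 419] [ 0.3297 -0.4147  0.05  ]
[336.8835 248.9646] [324 230  27  37 395] [ 0.5543 -0.409   0.05  ]
[307.8304 267.1061] [298 238  21  58 914] [ 0.5169 -0.4376  0.05  ]
[268.4185 301.1029] [256 281  26  43 583] [ 0.4641 -0.4942  0.05  ]
```

View pics/w7.png

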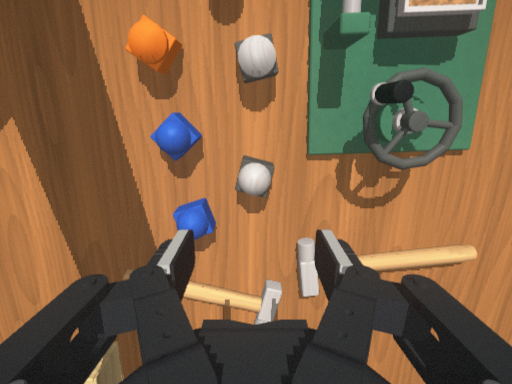

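The view shows head A at (257,57) and head B at (254,178), each with a dark square base. The blue and orange look-alikes are to the left, the hammers sit below near (265,300), and the crank grip is at (398,91).

```bash
cat >> h.py <<'E'
def base(im,m,c,w=34,z=.034):
    x0,y0=int(c[0]-w),max(0,int(c[1]-w));h=cv2.cvtColor(im,cv2.COLOR_RGB2HSV)[y0:y0+2*w,x0:x0+2*w]
    k=(h[...,1]<75).astype('uint8');k=cv2.morphologyEx(k,cv2.MORPH_OPEN,np.ones((3,3)))
    n,l,st,cc=cv2.connectedComponentsWithStats(k);i=1+np.argmax(st[1:,4]);cn,_=cv2.findContours((l==i).astype('uint8'),0,2)
    p=max(cn,key=len)[:,0,:]+[x0,y0];P=np.array([onz(m,q,z)[:2] for q in p]);r=cv2.minAreaRect((P*1000).astype('float32'))
    return r,st[i],p
E
python3 - <<'E'
from h import *
m=np.load('w7.npy',allow_pickle=True).item();im=cv2.imread('pics/w7.png')[:,:,::-1]
for c in((257,57),(255,177)):
    r,st,p=base(im,m,c);print(r,st); a=cv2.approxPolyDP(cv2.convexHull(p),4,True)[:,0];print(a.tolist(),[np.round(onz(m,q,.034)[:2],3).tolist() for q in a],[np.round(onz(m,q,.0)[:2],3).tolist() for q in a])
E
```

```text
((440.4883728027344, -169.65869140625), (44.65890121459961, 47.68999481201172), 14.200401306152344) [  12   11   43   48 1568]
[[270, 34], [276, 73], [244, 81], [235, 43]] [[0.455, -0.145], [0.464, -0.187], [0.426, -0.196], [0.415, -0.155]] [[0.457, -0.137], [0.466, -0.183], [0.425, -0.193], [0.413, -0.148]]
((440.59112548828125, -314.57720947265625), (48.875823974609375, 43.25922775268555), 76.48511505126953) [  14   13   39   41 1147]
[[243, 156], [272, 163], [265, 196], [235, 189]] [[0.425, -0.287], [0.463, -0.295], [0.455, -0.34], [0.415, -0.331]] [[0.424, -0.293], [0.465, -0.302], [0.457, -0.351], [0.413, -0.341]]
```

```bash
python3 - <<'E'
from h import *
m2=np.load('w2.npy',allow_pickle=True).item();m=np.load('w7.npy',allow_pickle=True).item()
print('A top',tri([(m2,(191.5,189.7)),(m,(256.5,54.3))]),'B top',tri([(m2,(192.2,282.8)),(m,(254.1,177.3))]))
go([.4405,-.168,.15],-76)
E
```

```text
A top (array([ 0.44016712, -0.16785125,  0.04100949]), np.float64(0.00010776852526387873)) B top (array([ 0.4401672 , -0.31311292,  0.04131334]), np.float64(3.2585184702497024e-05))
go [4.31 0.05 3.31] 9.64 heading 1.1 t 9.45
```

>>> drive_tool:
  motion:
    - [[65,0.5,0,0.5,1],[65,1.2,0,1,2],[65,2,0,1.5,3],[65,2.8,0,2,4],[65,3.6,0,2.5,5],[65,4.3,0.05,3.3,6],[65,4.3,0.05,3.3,7],[65,4.3,0.05,3.3,8],[65,4.3,0.05,3.3,9],[65,4.3,0.05,3.3,9.6]]

```text
t: 10.45
tcp_pos: [0.441, -0.167, 0.1507]
tool_rot: [0.992, 0.125, -0.0, -0.001]
force: [-0.2, -0.0, 0.2]
finger_gap: 0.762
gripper_force: 0.0
```

```bash
python3 - <<'E'
from h import *
s=manip.sense();print(s['tcp_pos'])
im,m=snap('wrist','w8'); np.save('w8.npy',m,allow_pickle=True)
c=proj(m,(.4405,-.168,.045));print(c,base(im,m,c,w=75)[:2],[(c,st,onz(m,c,.05)) for c,st in heads(im,m)])
go([.4405,-.168,.004],-76)
E
```

```text
[ 0.44097764 -0.16696579  0.15071974]
[256.43497808 187.09830757] (((441.3009033203125, -169.93157958984375), (49.94774627685547, 43.81093215942383), 14.363449096679688), array([  55,   46,   46,   51, 2211], dtype=int32)) [(array([81.45011917, 27.38542731]), array([   0,    0,  140,   54, 2937], dtype=int32), array([ 0.53332348, -0.00332026,  0.05      ])), (array([210.74229543,  57.74760893]), array([ 172,   40,   78,   38, 1882], dtype=int32), array([ 0.5370433 , -0.10529927,  0.05      ])), (array([130.44083225, 180.20156047]), array([105, 163,  42,  43, 769], dtype=int32), array([ 0.41993468, -0.05586692,  0.05      ])), (array([257.76419753, 185.87345679]), array([ 236,  164,   46,   45, 1620], dtype=int32), array([ 0.44330147, -0.16849074,  0.05      ]))]
go [-0.02  0.03  4.89] 0.03 heading -75.8 t 10.5
```

View pics/w8.png

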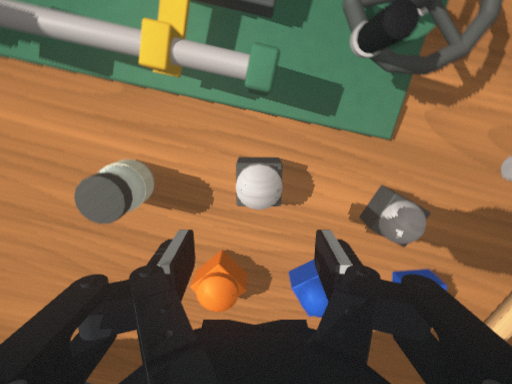

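Head A is square to the jaws at (259,183), centred as computed. I'll descend and grip.

>>> drive_tool:
  motion:
    - [[65,0,0.06,1,0],[65,0,0.06,2,0],[65,0,0.06,3,0],[65,0,0.06,4,0],[65,0,0.06,4.5,0],[65,0,0.06,4.85,0],[30,0,0.06,4.85,0],[30,0,0.06,4.85,0],[30,0,0.06,4.85,0],[30,0,0.06,4.85,0]]
  squeeze: 60

```text
t: 11.5
tcp_pos: [0.4419, -0.1714, 0.006]
tool_rot: [0.992, 0.125, 0.0, 0.0]
force: [-0.7, -0.2, -3.1]
finger_gap: 0.504
gripper_force: 61.6
```

>>> drive_tool:
  motion:
    - [[30,0,0,0,0],[30,0,0,-0.6,0],[30,0,0,-1.6,0],[30,0,0,-3,0],[30,0,0,-4.5,0],[30,0,0,-5,0],[30,0,0,-5,0]]

```text
t: 12.2
tcp_pos: [0.4428, -0.1722, 0.1581]
tool_rot: [0.992, 0.125, 0.002, 0.002]
force: [0.4, -0.4, -3.5]
finger_gap: 0.508
gripper_force: 62.4
```

```bash
python3 - <<'E'
from h import *
s=manip.sense();print(s['tcp_pos'],s['force'],s['finger_gap'])
go([.625,.052,.15],-87.1)
E
```

```text
[ 0.44280827 -0.17217785  0.1581135 ] [ 0.44240064 -0.37754811 -3.50516136] 0.5077454507001337
go [ 7.74 -5.73  0.28] 1.44 heading -75.6 t 12.2
```

>>> drive_tool:
  motion:
    - [[30,1,-0.7,0,0.2],[30,2,-1.4,0,0.4],[30,3,-2.1,0,0.6],[30,4,-2.8,0,0.8],[30,5,-3.5,0,1],[30,6,-4.2,0,1.2],[30,7,-5,0,1.44],[30,7.74,-5.73,0,1.44],[30,7.74,-5.73,0,1.44],[30,7.74,-5.73,0,1.44]]

```text
t: 13.2
tcp_pos: [0.6221, 0.0535, 0.153]
tool_rot: [1.0, 0.026, -0.002, -0.0]
force: [-0.5, -0.8, -3.4]
finger_gap: 0.506
gripper_force: 62.3
```

```bash
python3 - <<'E'
from h import *
s=manip.sense();print(s['tcp_pos'],s['force'],s['finger_gap'])
go([.627,.052,.063],-87.1)
E
```

```text
[0.62206945 0.0535372  0.15299532] [-0.47407545 -0.79474826 -3.40060711] 0.5063096067744992
go [0.18 0.06 3.  ] 0.01 heading -87.0 t 13.2
```

>>> drive_tool:
  motion:
    - [[30,0.18,0.06,0.8,0],[30,0.18,0.06,1.6,0],[30,0.18,0.06,2.3,0],[30,0.18,0.06,2.8,0],[30,0.18,0.06,3,0],[30,0.18,0.06,3.05,0],[30,0.18,0.06,3.08,0],[30,0.18,0.06,3.08,0]]

```text
t: 14.0
tcp_pos: [0.63, 0.0512, 0.064]
tool_rot: [1.0, 0.025, 0.001, 0.0]
force: [-0.5, 0.6, -3.4]
finger_gap: 0.508
gripper_force: 62.3
```

>>> drive_tool:
  motion:
    - [[30,-0.08,0,0.06,0],[30,-0.08,0,0.12,0],[30,-0.08,0,0.16,0],[30,-0.08,0,0.16,0],[30,-0.08,0,0.16,0]]

```text
t: 14.5
tcp_pos: [0.6267, 0.0514, 0.0595]
tool_rot: [1.0, 0.025, 0.0, 0.0]
force: [-3.4, -0.9, 6.1]
finger_gap: 0.504
gripper_force: 63.3
```

>>> drive_tool:
  motion:
    - [[50,0,0,0,0],[60,0,0,0,0],[65,0,0,0,0],[65,0,0,-0.8,0],[65,0,0,-2,0],[65,0,0,-3.5,0],[65,0,0,-4.5,0],[65,0,0,-4.5,0]]

```text
t: 15.3
tcp_pos: [0.6305, 0.051, 0.1987]
tool_rot: [1.0, 0.025, 0.006, 0.001]
force: [1.3, -0.1, 0.5]
finger_gap: 0.758
gripper_force: 0.0
```

```bash
python3 - <<'E'
from h import *
np.set_printoptions(precision=4,suppress=True)
s=manip.sense();print(s['tcp_pos'],s['force'],s['finger_gap'])
im,m=snap('wrist','w9');np.save('w9.npy',m,allow_pickle=True)
c=proj(m,(.627,.052,.095));print(c);r,st,p=base(im,m,c,w=80,z=.088);print(r,st);
for c,st in heads(im,m): print(c,st,onz(m,c,.1))
go([.43,-.315,.18],-102.5)
E
```

```text
[0.6305 0.051  0.1987] [ 1.3499 -0.1452  0.5116] 0.7579410155536408
[253.6727 191.7389]
((637.7584228515625, 53.596290588378906), (87.49463653564453, 155.66827392578125), 2.864433526992798) [   0   20  160   92 7967]
[323.4713 148.6668] [ 183  143  249   36 2041] [ 0.6704 -0.0065  0.1   ]
[284.5612 206.4079] [ 188  171  233   52 3687] [0.6159 0.023  0.1   ]
[282.6489 274.5945] [239 268  81  15 974] [0.5448 0.0192 0.1   ]
[397.9532 273.118 ] [379 268  45  15 449] [ 0.552  -0.0943  0.1   ]
go [-7.23 11.86  0.5 ] 1.92 heading -87.1 t 15.35
```

View pics/w9.png

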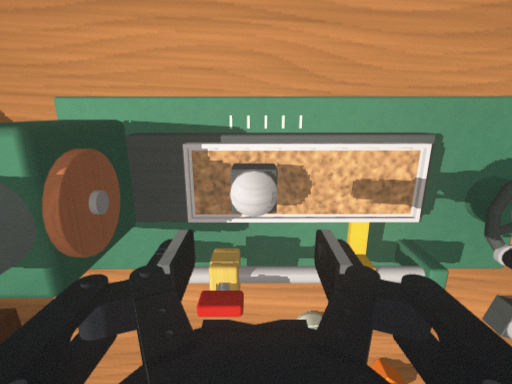

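Head A stands square in the tray at (254,188), well inside the rims. The screw at (220,303) is still along the bar. Next, head B.

>>> drive_tool:
  motion:
    - [[65,-0.8,1.3,0,0.2],[65,-1.6,2.6,0,0.4],[65,-2.4,3.9,0,0.6],[65,-3.2,5.2,0,0.8],[65,-4,6.5,0,1],[65,-4.8,7.8,0,1.2],[65,-5.6,9.1,0,1.4],[65,-6.4,10.4,0.3,1.7],[65,-7,11.6,0.6,1.9],[65,-7.1,11.8,1,1.9]]

```text
t: 16.35
tcp_pos: [0.4301, -0.317, 0.1619]
tool_rot: [0.994, -0.11, -0.0, 0.001]
force: [0.4, 0.3, 0.2]
finger_gap: 0.758
gripper_force: 0.0
```

```bash
cat >> h.py <<'E'
E
python3 - <<'E'
from h import *
np.set_printoptions(precision=4,suppress=True)
s=manip.sense();print(s['tcp_pos'],s['force'],s['finger_gap'])
im,m=snap('wrist','w10');np.save('w10.npy',m,allow_pickle=True)
c=proj(m,(.440,-.315,.04));print(c)
for w in(45,60,75):
    r,st,p=base(im,m,c,w=w);a=cv2.approxPolyDP(cv2.convexHull(p),5,True)[:,0];print(w,r,st[4],a.tolist())
for q,st in heads(im,m): print(q,st,onz(m,q,.045))
go([.440,-.315,.15],-102.5)
E
```

```text
[ 0.4301 -0.317   0.1619] [0.3857 0.3069 0.2415] 0.7576704653006152
[250.417  172.4657]
45 ((441.1583251953125, -317.0917053222656), (43.15011215209961, 46.54407501220703), 77.37033081054688) 1974 [[271, 146], [272, 191], [231, 190], [233, 146]]
60 ((441.1583251953125, -317.0917053222656), (43.15011215209961, 46.54407501220703), 77.37033081054688) 1974 [[271, 146], [272, 191], [231, 190], [233, 146]]
75 ((441.1583251953125, -317.0917053222656), (43.15011215209961, 46.54407501220703), 77.37033081054688) 1974 [[271, 146], [272, 191], [231, 190], [233, 146]]
[383.356   47.4401] [ 331   16  103   62 2972] [ 0.5222 -0.449   0.045 ]
[454.2726  94.908 ] [ 411   82   99   28 2293] [ 0.4702 -0.5068  0.045 ]
[249.3179 171.7361] [ 231  151   38   42 1277] [ 0.442  -0.3144  0.045 ]
[ 19.2969 252.8646] [  0 236  38  40 916] [ 0.4102 -0.0622  0.045 ]
go [ 0.35 -0.07  0.32] -0.01 heading -102.6 t 16.4
```

```bash
python3 - <<'E'
from h import *
go([.440,-.317,.005],-102.6)
E
```

```text
go [0.38 0.01 5.16] 0.0 heading -102.6 t 16.4
```

>>> drive_tool:
  motion:
    - [[65,0.38,0,1,0],[65,0.38,0,2,0],[65,0.38,0,3.2,0],[65,0.38,0,4.3,0],[65,0.38,0,4.9,0],[65,0.38,0,5.16,0],[30,0.38,0,5.16,0],[30,0.38,0,5.16,0],[30,0.38,0,5.16,0],[30,0.38,0,5.16,0]]

```text
t: 17.4
tcp_pos: [0.4432, -0.3154, 0.0091]
tool_rot: [0.994, -0.107, 0.0, 0.0]
force: [0.4, 1.2, -3.6]
finger_gap: 0.506
gripper_force: 61.8
```

>>> drive_tool:
  motion:
    - [[30,0,0,0,0],[30,0,0,-0.6,0],[30,0,0,-1.6,0],[30,0,0,-3,0],[30,0,0,-4.5,0],[30,0,0,-5.6,0],[30,0,0,-5.6,0]]

```text
t: 18.1
tcp_pos: [0.4452, -0.3177, 0.1816]
tool_rot: [0.994, -0.107, 0.004, 0.004]
force: [1.5, 0.0, -4.1]
finger_gap: 0.502
gripper_force: 62.4
```

```bash
python3 - <<'E'
from h import *
s=manip.sense();print(s['tcp_pos'],s['force'],s['finger_gap'])
go([.631,-.058,.175],-87.1)
E
```

```text
[ 0.44521798 -0.31769026  0.18155394] [ 1.46373051  0.01589498 -4.05915012] 0.502116338684237
go [ 4.2  -9.78  0.19] -1.9 heading -102.3 t 18.1
```

>>> drive_tool:
  motion:
    - [[30,0.5,-1.1,0,-0.2],[30,1,-2.2,0,-0.4],[30,1.4,-3.3,0,-0.6],[30,1.9,-4.4,0,-0.9],[30,2.4,-5.5,0,-1.1],[30,2.8,-6.6,0,-1.3],[30,3.3,-7.7,0,-1.5],[30,3.8,-8.8,0,-1.7],[30,4.2,-9.78,0,-1.9],[30,4.2,-9.78,0,-1.9]]

```text
t: 19.1
tcp_pos: [0.6296, -0.0516, 0.1745]
tool_rot: [1.0, 0.027, -0.0, -0.001]
force: [-0.3, -0.9, -3.1]
finger_gap: 0.495
gripper_force: 62.5
```

```bash
python3 - <<'E'
from h import *
s=manip.sense();print(s['tcp_pos'],s['force'],s['finger_gap'])
go([.632,-.058,.066],-87.1)
E
```

```text
[ 0.62958762 -0.05163541  0.17452492] [-0.26758577 -0.8850132  -3.12483625] 0.49476410735844034
go [0.07 0.22 3.62] 0.03 heading -86.9 t 19.1
```

>>> drive_tool:
  motion:
    - [[30,0.07,0.2,0.8,0],[30,0.07,0.2,1.6,0],[30,0.07,0.2,2.4,0],[30,0.07,0.2,3,0],[30,0.07,0.2,3.4,0],[30,0.07,0.2,3.55,0],[30,0.07,0.2,3.6,0],[30,0.07,0.2,3.6,0]]

```text
t: 19.9
tcp_pos: [0.6315, -0.0618, 0.0688]
tool_rot: [1.0, 0.025, 0.0, 0.0]
force: [0.4, 0.3, -3.5]
finger_gap: 0.504
gripper_force: 62.4
```

>>> drive_tool:
  motion:
    - [[30,0,0,0.05,0],[30,0,0,0.1,0],[30,0,0,0.1,0]]

```text
t: 20.2
tcp_pos: [0.6312, -0.0615, 0.0658]
tool_rot: [1.0, 0.025, 0.0, 0.0]
force: [0.4, -0.3, -3.9]
finger_gap: 0.504
gripper_force: 62.4
```

>>> drive_tool:
  motion:
    - [[30,0,0,0.05,0],[30,0,0,0.1,0],[30,0,0,0.1,0]]

```text
t: 20.5
tcp_pos: [0.6312, -0.0616, 0.0626]
tool_rot: [1.0, 0.025, 0.0, 0.0]
force: [0.3, -0.2, -2.2]
finger_gap: 0.501
gripper_force: 62.7
```

>>> drive_tool:
  motion:
    - [[30,0,0,0.03,0],[30,0,0,0.06,0],[30,0,0,0.06,0]]

```text
t: 20.8
tcp_pos: [0.6313, -0.0616, 0.0625]
tool_rot: [1.0, 0.025, 0.0, 0.0]
force: [-2.2, 1.5, 8.0]
finger_gap: 0.504
gripper_force: 64.0
```

>>> drive_tool:
  motion:
    - [[50,0,0,-0.03,0],[60,0,0,-0.03,0],[65,0,0,-0.03,0],[65,0,0,-0.8,0],[65,0,0,-2,0],[65,0,0,-3.5,0],[65,-0.5,0.5,-4.7,0],[65,-1,1,-4.7,0],[65,-1,1,-4.7,0]]

```text
t: 21.7
tcp_pos: [0.6019, -0.0946, 0.2031]
tool_rot: [1.0, 0.024, 0.001, 0.001]
force: [0.4, -0.1, 0.3]
finger_gap: 0.762
gripper_force: 0.0
```

```bash
python3 - <<'E'
from h import *
np.set_printoptions(precision=4,suppress=True)
s=manip.sense();print(s['tcp_pos'],s['force'],s['finger_gap'])
im,m=snap('wrist','w11');np.save('w11.npy',m,allow_pickle=True)
cv2.imwrite('pics/w11v.png',im[:,:,::-1])
for n,p in [('A',(.627,.052,.09)),('B',(.631,-.06,.09)),('grip',(.567,-.195,.13)),('hub',(.611,-.241,.08))]: print(n,proj(m,p))
snap('top','top2')
E
```

```text
[ 0.6019 -0.0946  0.2031] [ 0.433  -0.145   0.3068] 0.7618853494612102
A [ 96.8503 150.6091]
B [218.9439 152.1533]
grip [370.4237 241.5382]
hub [403.8539 179.6738]
```

View pics/w11v.png

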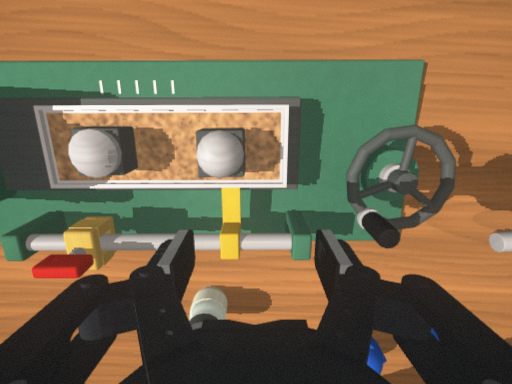

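Both heads stand in the tray, at (97,152) and (220,152). The grip's top is at about (386,236), its foot on the rim at about (366,214), and the hub is at (402,179). The carriage lug at (231,245) is clear of the collar at (90,243).

```bash
python3 - <<'E'
from h import *
np.set_printoptions(precision=4,suppress=True)
m=np.load('w11.npy',allow_pickle=True).item();im=cv2.imread('pics/w11.png')
k=(im.max(2)<45).astype('uint8');k[:,:345]=0;k[260:]=0;k[:200]=0
n,l,st,c=cv2.connectedComponentsWithStats(k)
for i in range(1,n):
    if st[i,4]>60: print(c[i],st[i],'mid',onz(m,c[i],.109)); r=cv2.minAreaRect(np.argwhere(l==i)[:,::-1].astype('float32'));print(r)
print('foot',onz(m,(369,216),.09),'top',onz(m,(386,236),.13),'hub',onz(m,(403,179),.085))
# rim ring centre from dark-grey ellipse extremes
print('rim',[onz(m,p,.078)[:2] for p in((347,180),(455,176),(400,126))])
m7=np.load('w7.npy',allow_pickle=True).item();print('grip tri w7 top', onz(m7,(404,91),.13),'hub',onz(m7,(411,120),.085))
m2=np.load('w2.npy',allow_pickle=True).item();print(tri([(m2,(317,259)),(m,(403,179)),(m7,(411,120))]))
# carriage reference: tray right rim end and lug
for p in ((288,105),(288,187)): print('tray end',onz(m,p,.06))
print('lug',onz(m,(231,258),.083))
go([.567,-.197,.13],-87)
E
```

```text
[375.9681 224.1185] [363 213  34  30 439] mid [ 0.5746 -0.2073  0.109 ]
((377.2500305175781, 226.25003051757812), (31.819805145263672, 21.21320343017578), 45.0)
[349.6    252.6421] [345 243  13  17  95] mid [ 0.5443 -0.1873  0.109 ]
((349.0384521484375, 252.3076934814453), (19.969207763671875, 5.824352264404297), 56.3099365234375)
foot [ 0.575  -0.2084  0.09  ] top [ 0.5728 -0.2074  0.13  ] hub [ 0.6128 -0.2372  0.085 ]
rim [array([ 0.6075, -0.1858]), array([ 0.6167, -0.2919]), array([ 0.662 , -0.2282])]
grip tri w7 top [ 0.5714 -0.2102  0.13  ] hub [ 0.6063 -0.2363  0.085 ]
(array([ 0.6104, -0.2386,  0.0809]), np.float64(0.002687606185179031))
tray end [ 0.6759 -0.1236  0.06  ]
tray end [ 0.5925 -0.1305  0.06  ]
lug [ 0.5181 -0.0734  0.083 ]
go [-1.35  3.41  2.37] -0.03 heading -87.2 t 21.8
```

```bash
python3 - <<'E'
from h import *
go([.574,-.208,.16],-87);go([.574,-.208,.097],-87)
E
```

```text
go [-1.13  3.78  1.37] -0.03 heading -87.2 t 21.8
go [-1.13  3.79  3.47] -0.03 heading -87.2 t 21.8
```

>>> drive_tool:
  motion:
    - [[50,-0.4,1.3,0.2,0],[45,-0.8,2.6,0.5,0],[45,-1.13,3.78,0.9,0],[45,-1.13,3.78,1.4,0],[45,-1.13,3.78,1.4,0],[45,-1.13,3.78,2,0],[45,-1.13,3.78,2.7,0],[45,-1.13,3.78,3.4,0],[45,-1.13,3.78,3.47,0]]

```text
t: 22.7
tcp_pos: [0.5732, -0.2055, 0.0948]
tool_rot: [1.0, 0.026, -0.003, -0.002]
force: [-1.5, 1.2, 1.2]
finger_gap: 0.53
gripper_force: 0.0
```

>>> drive_tool:
  motion:
    - [[30,0,0,0,0],[15,0,0,0,0],[10,0,0,0,0],[10,0,0,0,0],[10,0,0,0,0]]
  squeeze: 30

```text
t: 23.2
tcp_pos: [0.5751, -0.2083, 0.0983]
tool_rot: [1.0, 0.025, 0.001, 0.001]
force: [1.1, 0.6, 0.0]
finger_gap: 0.22
gripper_force: 29.8
```

```bash
python3 - <<'E'
from h import *
np.set_printoptions(precision=3,suppress=True)
s=manip.sense();print(s['tcp_pos'],s['force'],s['finger_gap']*85.4)
p=s['tcp_pos'];Rt=R.from_quat(s['tool_rot']);c=np.array([.611,-.239])
a0=np.degrees(np.arctan2(*(p[:2]-c)[::-1]));print('ang',a0,'r',np.linalg.norm(p[:2]-c))
for a in range(20):
    t=np.radians(a0-18*(a+1));q=np.array([*(c+.048*np.array([np.cos(t),np.sin(t)])),p[2]]);print(np.round(Rt.inv().apply(q-p)[:2]/.03,2).tolist())
E
```

```text
[ 0.575 -0.208  0.098] [1.064 0.618 0.026] 18.77145212632332
ang 139.4577140427078 r 0.047194690517218855
[0.38, -0.32]
[0.85, -0.49]
[1.35, -0.51]
[1.83, -0.36]
[2.24, -0.08]
[2.55, 0.32]
[2.72, 0.79]
[2.73, 1.29]
[2.59, 1.77]
[2.31, 2.18]
[1.91, 2.49]
[1.44, 2.65]
[0.94, 2.67]
[0.46, 2.53]
[0.04, 2.24]
[-0.26, 1.85]
[-0.43, 1.38]
[-0.44, 0.87]
[-0.3, 0.39]
[-0.02, -0.02]
```

>>> drive_tool:
  motion:
    - [[10,0.38,-0.32,0,0],[10,0.85,-0.49,0,0],[10,1.35,-0.51,0,0],[10,1.83,-0.36,0,0],[10,2.24,-0.08,0,0],[10,2.55,0.32,0,0],[10,2.72,0.79,0,0],[10,2.73,1.29,0,0],[10,2.59,1.77,0,0],[10,2.31,2.18,0,0]]

```text
t: 24.2
tcp_pos: [0.6488, -0.2701, 0.0984]
tool_rot: [1.0, 0.025, 0.002, 0.0]
force: [2.5, 2.6, 1.8]
finger_gap: 0.222
gripper_force: 30.3
```

```bash
cat >> h.py <<'E'
def crank():
    s=manip.sense();d=s['tcp_pos'][:2]-[.611,-.239]
    print('t',s['t'],'F',np.round(s['force'],1),'r',round(np.linalg.norm(d),4),'ang',round(np.degrees(np.arctan2(d[1],d[0])),1),'gap',round(s['finger_gap']*85.4,1),'z',s['tcp_pos'][2])
E
python3 -c "
from h import *
crank()"
```

```text
t 24.2 F [2.5 2.6 1.8] r 0.049 ang -39.4 gap 18.9 z 0.0983725628244678
```

>>> drive_tool:
  motion:
    - [[10,-0.4,0.31,0,0],[10,-0.87,0.47,0,0],[10,-1.37,0.49,0,0],[10,-1.85,0.35,0,0],[10,-2.27,0.06,0,0],[10,-2.57,-0.33,0,0],[10,-2.74,-0.8,0,0],[10,-2.75,-1.31,0,0],[10,-2.61,-1.79,0,0],[10,-2.31,-2.18,0,0]]

```text
t: 25.2
tcp_pos: [0.5733, -0.2103, 0.0981]
tool_rot: [1.0, 0.025, -0.0, 0.002]
force: [-0.5, -5.3, 3.0]
finger_gap: 0.226
gripper_force: 30.5
```

```bash
cat >> h.py <<'E'
def carr(fn):
    "carriage shift since top0: yellow lug centroid and bright-rim ends in the top camera"
    m=manip.camera_model('top');out=[]
    a,_=snap('top',fn);b=cv2.imread('pics/top2.png')[:,:,::-1]
    for im in (b,a):
        h=cv2.cvtColor(im,cv2.COLOR_RGB2HSV)[160:190,220:310];k=cv2.inRange(h,(23,170,150),(32,255,255))
        M=cv2.moments(k,True);out.append(onz(m,(220+M['m10']/M['m00'],160+M['m01']/M['m00']),.08));print(M['m00'],end=' ')
    print('lug shift y mm',np.round((out[1]-out[0])*1000,1))
    # tray end profile: red-channel-free brightness along rows crossing the tray
    g=[cv2.cvtColor(i,cv2.COLOR_RGB2GRAY)[150:162,215:305].astype('float32') for i in (b,a)]
    d,_=cv2.phaseCorrelate(g[0],g[1],cv2.createHanningWindow((90,12),cv2.CV_32F));print('phase px',d)
E
python3 -c "
from h import *
crank();carr('top3')"
```

```text
t 25.2 F [-0.5 -5.3  3. ] r 0.0474 ang 142.7 gap 19.3 z 0.0980553042151899Traceback (most recent call last):
  File "<string>", line 3, in <module>
    crank();carr('top3')
            ~~~~^^^^^^^^
  File "h.py", line 52, in carr
    M=cv2.moments(k,True);out.append(onz(m,(220+M['m10']/M['m00'],160+M['m01']/M['m00']),.08));print(M['m00'],end=' ')
                                                ~~~~~~~~^~~~~~~~~
ZeroDivisionError: float division by zero
```

```bash
cat >> h.py <<'E'
def lug(im,m):
    k=cv2.inRange(cv2.cvtColor(im,cv2.COLOR_RGB2HSV),(22,180,120),(32,255,255));k=cv2.morphologyEx(k,cv2.MORPH_OPEN,np.ones((3,3)))
    n,l,st,c=cv2.connectedComponentsWithStats(k)
    for i in range(1,n):
        if st[i,4]>150:
            print(c[i].round(1),st[i],'lug y at .083:',onz(m,c[i],.083).round(4))
    # tray rim: bright low-saturation columns on the tray centre line
    h=cv2.cvtColor(im,cv2.COLOR_RGB2HSV);o=[]
    for dx in np.arange(-.02,.021,.01):
        ys=np.arange(-.16,-.02,.0005);P=[proj(m,(.6265+dx-.0506*y,y,.06)) for y in ys]
        v=np.array([cv2.getRectSubPix(h[...,2].astype('float32'),(1,1),(float(p[0]),float(p[1])))[0,0] if 0<=p[0]<511 and 0<=p[1]<383 else 0 for p in P])
        s=np.array([cv2.getRectSubPix(h[...,1].astype('float32'),(1,1),(float(p[0]),float(p[1])))[0,0] if 0<=p[0]<511 and 0<=p[1]<383 else 255 for p in P])
        g=ys[(s<50)&(v>120)];o.append((round(g.min(),4),round(g.max(),4),len(g)) if len(g) else None)
    print('rim',o)
E
python3 - <<'E'
from h import *
m=np.load('w11.npy',allow_pickle=True).item();lug(cv2.imread('pics/w11.png')[:,:,::-1],m)
im,m=snap('wrist','w12');lug(im,m);crank()
E
```

```text
[232.2 211.9] [223 196  17  26 288] lug y at .083: [ 0.5702 -0.0732  0.083 ]
[229.5 246.8] [221 235  17  24 378] lug y at .083: [ 0.5311 -0.0715  0.083 ]
rim [(np.float64(-0.1275), np.float64(-0.035), 89), (np.float64(-0.127), np.float64(-0.034), 104), (np.float64(-0.1265), np.float64(-0.034), 104), (np.float64(-0.126), np.float64(-0.0335), 88), (np.float64(-0.1255), np.float64(-0.118), 16)]
rim [(np.float64(-0.1455), np.float64(-0.1085), 43), (np.float64(-0.145), np.float64(-0.1085), 41), (np.float64(-0.1445), np.float64(-0.1075), 41), (np.float64(-0.144), np.float64(-0.107), 40), (np.float64(-0.1435), np.float64(-0.1065), 39)]
t 25.3 F [ 1.9 -1.4  3.2] r 0.0475 ang 139.6 gap 19.1 z 0.09801055420562879
```

```bash
cat >> h.py <<'E'
def rim(im,m):
    h=cv2.cvtColor(im,cv2.COLOR_RGB2HSV).astype('float32')
    for dx in (-.02,0,.02):
        ys=np.arange(-.16,0,.001);P=np.array([proj(m,(.6265+dx-.0506*y,y,.06)) for y in ys],'float32')
        q=cv2.remap(h,P[:,0].reshape(-1,1),P[:,1].reshape(-1,1),1)[:,0]
        k=(q[:,1]<60)&(q[:,2]>120);e=np.flatnonzero(np.diff(np.r_[0,k,0]));print(dx,[(round(ys[a],3),round(ys[b-1],3),int(q[a:b,2].mean())) for a,b in zip(e[::2],e[1::2])])
E
python3 - <<'E'
from h import *
for n in('w11',): rim(cv2.imread(f'pics/{n}.png')[:,:,::-1],np.load(n+'.npy',allow_pickle=True).item())
im,m=snap('wrist','w12');rim(im,m);crank()
E
```

```text
-0.02 [(np.float64(-0.127), np.float64(-0.12), 235), (np.float64(-0.073), np.float64(-0.038), 193), (np.float64(-0.035), np.float64(-0.035), 124)]
0 [(np.float64(-0.126), np.float64(-0.119), 204), (np.float64(-0.078), np.float64(-0.034), 196)]
0.02 [(np.float64(-0.125), np.float64(-0.118), 234)]
-0.02 [(np.float64(-0.146), np.float64(-0.137), 126), (np.float64(-0.119), np.float64(-0.109), 192)]
0 [(np.float64(-0.145), np.float64(-0.136), 127), (np.float64(-0.118), np.float64(-0.108), 189)]
0.02 [(np.float64(-0.144), np.float64(-0.136), 130), (np.float64(-0.117), np.float64(-0.107), 192)]
t 25.35 F [ 1.3 -1.   3.4] r 0.0474 ang 140.1 gap 19.2 z 0.09797787595148452
```

>>> drive_tool:
  motion:
    - [[10,0.38,-0.32,0,0],[10,0.85,-0.49,0,0],[10,1.35,-0.51,0,0],[10,1.83,-0.36,0,0],[10,2.24,-0.08,0,0],[10,2.55,0.32,0,0],[10,2.72,0.79,0,0],[10,2.73,1.29,0,0],[10,2.59,1.77,0,0],[10,2.31,2.18,0,0]]

```text
t: 26.35
tcp_pos: [0.6486, -0.2702, 0.0983]
tool_rot: [1.0, 0.025, 0.002, -0.0]
force: [4.2, 2.3, 4.0]
finger_gap: 0.229
gripper_force: 30.6
```

>>> drive_tool:
  motion:
    - [[10,-0.4,0.31,0,0],[10,-0.87,0.47,0,0],[10,-1.37,0.49,0,0],[10,-1.85,0.35,0,0],[10,-2.27,0.06,0,0],[10,-2.57,-0.33,0,0],[10,-2.74,-0.8,0,0],[10,-2.75,-1.31,0,0],[10,-2.61,-1.79,0,0],[10,-2.31,-2.18,0,0]]

```text
t: 27.35
tcp_pos: [0.5737, -0.2096, 0.0979]
tool_rot: [1.0, 0.025, -0.0, 0.002]
force: [1.0, -6.4, 3.7]
finger_gap: 0.221
gripper_force: 30.8
```

```bash
python3 - <<'E'
from h import *
im,m=snap('wrist','w13');rim(im,m);crank()
E
```

```text
-0.02 [(np.float64(-0.145), np.float64(-0.119), 126), (np.float64(-0.1), np.float64(-0.088), 190)]
0 [(np.float64(-0.144), np.float64(-0.119), 128), (np.float64(-0.099), np.float64(-0.087), 189)]
0.02 [(np.float64(-0.143), np.float64(-0.116), 130), (np.float64(-0.098), np.float64(-0.086), 189)]
t 27.4 F [ 3.6 -1.9  3.2] r 0.0475 ang 138.4 gap 19.1 z 0.09797875961305777
```

>>> drive_tool:
  motion:
    - [[10,0.38,-0.32,0,0],[10,0.85,-0.49,0,0],[10,1.35,-0.51,0,0],[10,1.83,-0.36,0,0],[10,2.24,-0.08,0,0],[10,2.55,0.32,0,0],[10,2.72,0.79,0,0],[10,2.73,1.29,0,0],[10,2.59,1.77,0,0],[10,2.31,2.18,0,0]]

```text
t: 28.4
tcp_pos: [0.6489, -0.2699, 0.0983]
tool_rot: [1.0, 0.025, 0.002, -0.0]
force: [5.3, 1.4, 4.2]
finger_gap: 0.226
gripper_force: 30.8
```

>>> drive_tool:
  motion:
    - [[10,-0.4,0.31,0,0],[10,-0.87,0.47,0,0],[10,-1.37,0.49,0,0],[10,-1.85,0.35,0,0],[10,-2.27,0.06,0,0],[10,-2.57,-0.33,0,0],[10,-2.74,-0.8,0,0],[10,-2.75,-1.31,0,0],[10,-2.61,-1.79,0,0],[10,-2.31,-2.18,0,0]]

```text
t: 29.4
tcp_pos: [0.5739, -0.2093, 0.0979]
tool_rot: [1.0, 0.025, -0.0, 0.001]
force: [0.5, -5.2, 5.1]
finger_gap: 0.222
gripper_force: 30.9
```

>>> drive_tool:
  motion:
    - [[25,0,0,0,0],[40,0,0,0,0],[45,0,0,0,0],[65,0,0,-1.2,0],[65,0,0,-2.4,0],[65,0.5,-1.2,-3.5,0],[65,0.9,-2.5,-3.5,0],[65,0.9,-3.8,-3.5,0],[65,0.9,-3.8,-3.5,0],[65,0.9,-3.8,-3.5,0]]

```text
t: 30.4
tcp_pos: [0.5946, -0.0921, 0.2019]
tool_rot: [1.0, 0.026, -0.001, -0.0]
force: [0.4, -0.4, 0.6]
finger_gap: 0.759
gripper_force: 0.0
```

```bash
python3 - <<'E'
from h import *
print(manip.sense()['tcp_pos'])
im,m=snap('wrist','w14');np.save('w14.npy',m,allow_pickle=True);rim(im,m);lug(im,m)
for q,st in heads(im,m): print(q.round(1),st,onz(m,q,.1).round(4))
print([onz(m,c,.125) for c,_,_ in red(im)])
E
```

```text
[ 0.5945968  -0.09207832  0.2019039 ]
-0.02 [(np.float64(-0.074), np.float64(-0.067), 231), (np.float64(-0.01), np.float64(-0.001), 146)]
0 [(np.float64(-0.073), np.float64(-0.067), 208), (np.float64(-0.017), np.float64(-0.001), 144)]
0.02 [(np.float64(-0.072), np.float64(-0.065), 230)]
[185.3 206. ] [176 194  19  22 311] lug y at .083: [ 0.5665 -0.0239  0.083 ]
rim [(np.float64(-0.074), np.float64(-0.0675), 14), (np.float64(-0.0735), np.float64(-0.067), 14), (np.float64(-0.073), np.float64(-0.0665), 14), (np.float64(-0.0725), np.float64(-0.066), 14), (np.float64(-0.072), np.float64(-0.065), 15)]
[137.1 138.2] [   0   96  239   86 4191] [0.6334 0.0126 0.1   ]
[ 37.4 140.5] [  20  120   36   44 1049] [0.6269 0.0994 0.1   ]
[158.8 145.3] [ 139  122   41   47 1493] [ 0.6283 -0.0059  0.1   ]
[ 48.9 235.5] [ 31 228  36  15 487] [0.5359 0.1036 0.1   ]
[143. 234.] [113 228  57  15 670] [0.5422 0.013  0.1   ]
[244.7 235.1] [ 194  228  102   15 1509] [ 0.5462 -0.0845  0.1   ]
[209.3 300.8] [192 285  36  30 627] [ 0.4695 -0.0511  0.1   ]
[array([0.527118  , 0.07478171, 0.125     ])]
```

```bash
python3 - <<'E'
from h import *
m=np.load('w14.npy',allow_pickle=True).item();im=cv2.imread('pics/w14.png')
k=(im.max(2)<45).astype('uint8');k[:,:345]=0;k[265:]=0;k[:190]=0
n,l,st,c=cv2.connectedComponentsWithStats(k)
for i in range(1,n):
    if st[i,4]>150: print(c[i],st[i],'mid',onz(m,c[i],.109))
go([.574,-.208,.16],-87);go([.574,-.208,.097],-87)
E
```

```text
[380.25755167 217.0317965 ] [363 203  38  28 629] mid [ 0.57491987 -0.20682697  0.109     ]
go [-0.89  3.79  1.4 ] -0.02 heading -87.1 t 30.45
go [-0.88  3.79  3.5 ] -0.02 heading -87.1 t 30.45
```

>>> drive_tool:
  motion:
    - [[50,-0.4,1.3,0.2,0],[45,-0.8,2.6,0.5,0],[45,-0.88,3.78,0.9,0],[45,-0.88,3.78,1.4,0],[45,-0.88,3.78,1.4,0],[45,-0.88,3.78,2,0],[45,-0.88,3.78,2.7,0],[45,-0.88,3.78,3.4,0],[45,-0.88,3.78,3.47,0]]

```text
t: 31.35
tcp_pos: [0.5731, -0.2066, 0.0963]
tool_rot: [1.0, 0.025, -0.002, -0.002]
force: [-0.2, 0.4, 0.0]
finger_gap: 0.526
gripper_force: 0.0
```

>>> drive_tool:
  motion:
    - [[30,0,0,0,0],[15,0,0,0,0],[10,0,0,0,0],[10,0,0,0,0],[10,0,0,0,0]]
  squeeze: 30

```text
t: 31.85
tcp_pos: [0.5754, -0.2075, 0.0994]
tool_rot: [1.0, 0.025, 0.001, 0.0]
force: [-1.3, 0.5, 3.4]
finger_gap: 0.222
gripper_force: 30.0
```

```bash
python3 - <<'E'
from h import *
crank();s=manip.sense();p=s['tcp_pos'];Rt=R.from_quat(s['tool_rot'])
for a in range(140-18,0,-18):
    t=np.radians(a);q=np.array([.611+.048*np.cos(t),-.239+.048*np.sin(t),p[2]]);print(a,np.round(Rt.inv().apply(q-p)[:2]/.03,2).tolist())
E
```

```text
t 31.85 F [-1.3  0.5  3.4] r 0.0476 ang 138.5 gap 19.0 z 0.09937919623172034
122 [0.35, -0.29]
104 [0.82, -0.46]
86 [1.33, -0.48]
68 [1.81, -0.34]
50 [2.22, -0.06]
32 [2.53, 0.33]
14 [2.7, 0.8]
```

>>> drive_tool:
  motion:
    - [[10,0.35,-0.29,0,0],[10,0.82,-0.46,0,0],[10,1.33,-0.48,0,0],[10,1.81,-0.34,0,0],[10,2.22,-0.06,0,0],[10,2.53,0.33,0,0],[10,2.7,0.8,0,0],[10,2.7,0.8,0,0]]

```text
t: 32.65
tcp_pos: [0.6593, -0.2293, 0.0995]
tool_rot: [1.0, 0.025, 0.002, 0.001]
force: [2.4, 0.7, 4.1]
finger_gap: 0.224
gripper_force: 30.2
```

>>> drive_tool:
  motion:
    - [[25,0,0,0,0],[40,0,0,0,0],[45,0,0,0,0],[65,0,0,-1.2,0],[65,0,0,-2.4,0],[65,-0.4,-1.4,-3.4,0],[65,-0.9,-2.8,-3.4,0],[65,-1.7,-4.2,-3.4,0],[65,-1.7,-4.2,-3.4,0],[65,-1.7,-4.2,-3.4,0]]

```text
t: 33.65
tcp_pos: [0.5991, -0.1028, 0.2006]
tool_rot: [1.0, 0.026, -0.0, 0.0]
force: [1.4, -0.7, 0.3]
finger_gap: 0.763
gripper_force: 0.0
```

```bash
python3 - <<'E'
from h import *
print(manip.sense()['tcp_pos'])
im,m=snap('wrist','w15');np.save('w15.npy',m,allow_pickle=True);rim(im,m)
for q,st in heads(im,m): print(q.round(1),st,onz(m,q,.1).round(4))
go([.559,.0043,.2595],3.1)
E
```

```text
[ 0.59910509 -0.1027782   0.20056057]
-0.02 [(np.float64(-0.067), np.float64(-0.061), 229)]
0 [(np.float64(-0.066), np.float64(-0.06), 212), (np.float64(-0.008), np.float64(-0.001), 128)]
0.02 [(np.float64(-0.065), np.float64(-0.059), 229)]
[125.4 142.7] [   0  100  222   86 3954] [0.6338 0.0117 0.1   ]
[ 21.  141.5] [  7 126  28  32 595] [0.6301 0.1019 0.1   ]
[138.4 149.9] [ 119  127   40   47 1487] [0.6281 0.0009 0.1   ]
[ 37.5 239.5] [ 20 232  35  16 480] [0.5365 0.1031 0.1   ]
[128.2 238.2] [101 232  52  15 607] [0.5424 0.016  0.1   ]
[239. 239.] [ 194  232   91   15 1362] [ 0.5472 -0.0901  0.1   ]
[499.2 240.7] [486 232  26  19 449] [ 0.5585 -0.3402  0.1   ]
[201.3 304. ] [184 289  35  30 645] [ 0.4712 -0.0539  0.1   ]
go [-1.19 -3.68 -1.97] 11.23 heading -87.1 t 33.7
```

>>> drive_tool:
  motion:
    - [[65,-0.1,-0.4,-0.4,-1],[65,-0.2,-0.8,-0.8,-2],[65,-0.4,-1.2,-1.2,-3],[65,-0.6,-1.6,-1.6,-4],[65,-0.8,-2,-1.97,-5],[65,-1,-2.5,-1.97,-6],[65,-1.1,-3,-1.97,-7],[65,-1.19,-3.5,-1.97,-8],[65,-1.19,-3.68,-1.97,-9],[65,-1.19,-3.68,-1.97,-10]]

```text
t: 34.7
tcp_pos: [0.5599, 0.0039, 0.2595]
tool_rot: [0.748, 0.664, 0.0, 0.0]
force: [-0.2, -0.1, 0.6]
finger_gap: 0.765
gripper_force: 0.0
```

>>> drive_tool:
  motion:
    - [[65,0,0,0,-0.7],[65,0,0,0,-1.25],[65,0,0,0,-1.25],[65,0,0,0,-1.25]]

```text
t: 35.1
tcp_pos: [0.5596, 0.0034, 0.2594]
tool_rot: [0.69, 0.724, 0.0, 0.0]
force: [-0.5, -0.1, -0.3]
finger_gap: 0.759
gripper_force: 0.0
```

```bash
python3 - <<'E'
from h import *
np.set_printoptions(precision=4,suppress=True)
s=manip.sense();print(s['tcp_pos'],s['tool_rot'])
im,m=snap('wrist','w16')
m1=np.load('w1.npy',allow_pickle=True).item();i1=cv2.imread('pics/w1.png')[:,:,::-1]
for I,M in((i1,m1),(im,m)):
    rim(I,M)
    k=cv2.inRange(cv2.cvtColor(I,cv2.COLOR_RGB2HSV),(18,90,120),(30,255,255))
    for x in (.512,.516,.538,.542):
        ys=np.arange(.03,.12,.0005);P=np.array([proj(M,(x,y,.0925)) for y in ys],'float32');q=cv2.remap(k,P[:,0].reshape(-1,1),P[:,1].reshape(-1,1),1)[:,0]>128
        if q.any(): print(x,'brass y',ys[q].min().round(4),ys[q].max().round(4),q.sum()*.5)
    for c,st,k2 in red(I):
        print('red',c,onz(M,c,.131)); b=cv2.boundingRect(np.argwhere(k2)[:,::-1]);print(b)
for q,st in heads(im,m): print(q.round(1),st,onz(m,q,.1).round(4))
E
```

```text
[0.5596 0.0034 0.2594] [0.6903 0.7235 0.0001 0.0003]
-0.02 [(np.float64(-0.128), np.float64(-0.118), 205)]
0 [(np.float64(-0.127), np.float64(-0.117), 202)]
0.02 [(np.float64(-0.126), np.float64(-0.116), 202)]
red [227.7279 102.4626] [0.5291 0.0792 0.131 ]
(220, 94, 17, 18)
red [225.9486 209.5931] [ 0.5302 -0.027   0.131 ]
(220, 189, 13, 42)
-0.02 [(np.float64(-0.067), np.float64(-0.058), 213)]
0 [(np.float64(-0.066), np.float64(-0.057), 195), (np.float64(-0.026), np.float64(-0.001), 185)]
0.02 [(np.float64(-0.065), np.float64(-0.056), 213), (np.float64(-0.024), np.float64(-0.001), 182)]
0.512 brass y 0.063 0.088 25.5
0.538 brass y 0.065 0.094 29.5
0.542 brass y 0.0655 0.094 29.0
red [221.6037 101.7375] [0.5248 0.0787 0.131 ]
(215, 79, 15, 47)
[280.1  90.5] [276  10   9 160 890] [0.5809 0.0929 0.1   ]
[225.6  62. ] [218  43  16  41 545] [0.5247 0.1171 0.1   ]
[313.5 175.8] [296 159  36  34 969] [0.6246 0.0052 0.1   ]
[146.8 181.1] [131 170  28  30 398] [ 0.439  -0.0097  0.1   ]
[296.8 210.6] [275 175  64  47 648] [ 0.6099 -0.0369  0.1   ]
[230.5 231.1] [ 223  190   15   84 1051] [ 0.534  -0.0664  0.1   ]
[171.5 250.4] [159 230  27  43 423] [ 0.4635 -0.0951  0.1   ]
[337.1 249.4] [324 230  27  39 412] [ 0.6628 -0.0843  0.1   ]
```

```bash
python3 - <<'E'
from h import *
m=manip.camera_model('wrist');im=cv2.imread('pics/w16.png')[:,:,::-1]
for p in((.6235,.112,.1),(.629,.002,.1)):
    c=proj(m,p).astype(int);print(c,im[c[1],c[0]-30:c[0]+31:6].tolist());print(im[c[1]-30:c[1]+31:6,c[0]].tolist())
    g=cv2.cvtColor(im,cv2.COLOR_RGB2HSV)[c[1]-35:c[1]+36,c[0]-35:c[0]+36]
    k=((g[...,1]<40)).astype('uint8');k=cv2.morphologyEx(k,2,np.ones((5,5)));n,l,st,cc=cv2.connectedComponentsWithStats(k)
    print([(st[i].tolist(),onz(m,cc[i]+c-35,.088).round(4)) for i in range(1,n) if st[i,4]>200])
E
```

```text
[324  72] [[121, 91, 63], [90, 87, 85], [107, 102, 99], [116, 113, 107], [114, 108, 105], [120, 116, 111], [118, 114, 109], [112, 108, 104], [108, 103, 101], [113, 108, 103], [76, 121, 94]]
[[111, 81, 56], [115, 102, 90], [115, 112, 109], [122, 116, 112], [122, 117, 112], [120, 116, 111], [114, 110, 104], [148, 144, 136], [124, 119, 113], [95, 72, 48], [102, 76, 54]]
[([53, 0, 14, 71, 576], array([0.6518, 0.1157, 0.088 ])), ([7, 12, 48, 46, 1943], array([0.6213, 0.1141, 0.088 ]))]
[317 178] [[180, 135, 91], [71, 68, 61], [163, 158, 152], [196, 187, 181], [217, 208, 203], [219, 209, 202], [208, 200, 194], [186, 176, 172], [211, 164, 124], [228, 221, 215], [80, 123, 93]]
[[209, 154, 105], [141, 114, 86], [179, 171, 165], [226, 221, 213], [234, 227, 222], [219, 209, 202], [192, 185, 178], [155, 149, 145], [109, 90, 74], [143, 108, 76], [97, 72, 53]]
[([52, 0, 13, 71, 537], array([0.6579, 0.0023, 0.088 ])), ([11, 13, 38, 40, 1460], array([0.6245, 0.0033, 0.088 ]))]
```

The collar is on the band (about 0.079 against 0.0792), the feed measures 60 mm, and both heads stand in the tray. The arm is clear of everything, so I'm handing in.

```bash
python3 -c "
from station import manip
print(manip.sign_off())"
```

```text
the job is handed in; nothing more can be done
None
```

The job is handed in, and no verdict came back: by my last camera check the collar sat on the red band with its screw tight, both stake heads found on the bench stood in the tray, and the carriage had fed in about 60 mm.

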